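# Crank the cartridge slide to the pointed rider and lock it

### The job

Turn the inclined handwheel by its crank handle until the pointer of the cartridge slide stands exactly opposite the tip of the long pointed rider on the scale (not the short square-nosed one). Only then push the slide's lock lever all the way over, away from the robot, to lock it. Keep clear of the lamp above the handwheel and leave the detector, the brass nuts and the glass bubbler where they are.

Things in the scene. Friction and masses are not known exactly. Their poses are not given: they have to be found in the camera images.
- fixture: Fixed grey base plate 280 x 450 x 15 mm with an inclined handwheel and, on its +y side, a rail with a slide. Origin on the cart top directly below the handwheel centre; x points across the rail away from the robot, y along the rail from handwheel to slide (plate spans y -90 to 360 mm), z up. A scale bar (top 60 mm high, x -136 to -96, y 100 to 340 mm, mark every 10 mm) runs beside the slide.
- wheel_centre (a point): Centre of the upper face of the black handwheel disc (130 mm diameter, 14 mm thick; hub boss 40 mm wide, 7 mm high). It lies 151 mm above the cart top. The wheel's axis leans 38 degrees from vertical towards the robot: outward axis = (-0.616, 0, 0.788) in the fixture's axes. This point's z is that axis; its x turns with the wheel and points to the crank handle.
- handwheel (a joint): Handwheel angle, rad, growing clockwise as seen facing it; -23 to 23. At 0 the crank is at the top of its circle, in direction (0.788, 0, 0.616) of the fixture's axes from the centre; at pi/2 towards fixture -y. Self-locking screw: stays where left, needs about 0.2 N m (4 N at the crank, more when fast), moves the slide 12 mm per turn, clockwise towards +y.
- crank_grip (a point): Point on the axis of the steel crank handle, 45 mm above the wheel face and 24 mm short of its free end. The handle is a plain cylinder, 24 mm diameter, 66 mm long, standing square on the wheel face 50 mm from the wheel's axis. It spins freely on its pin, so a gripper holding it may keep its orientation while going round.
- lamp: Slim lamp fixed over the handwheel, not to be struck: bar 36 mm in x, 200 mm in y, middle at fixture x +15, y 0 mm, 344 to 372 mm above the cart top, on an 18 mm stem at fixture x +115, y 0 behind the wheel. No room for an upright tool over the upper half of the crank's circle; a tool tilted along the wheel's axis has room. Origin and axes as the fixture's.
- slide (a joint): Travel of the slide along the fixture's +y in m, range -0.045 to 0.045; at 0 the slide's middle is at fixture y 220 mm. It is moved only by the handwheel screw.
- pointer_tip (a point): Tip of the slim steel pointer (3 mm wide) on the slide's robot side, at fixture x -90, 66 mm above the cart top, 30 mm to -y of the slide's middle. The slide is an aluminium block 130 (x) x 90 mm, top 80 mm high, carrying a fixed black sample cartridge (48 mm diameter, 120 mm long along y, at fixture x +37, top 136 mm high).
- pointed_rider: The wanted mark: black block 75 mm long (across the scale, tail towards the robot), 24 mm wide, 14 mm thick with a low round steel screw head (total 26 mm high), fixed on the scale bar, with a V-shaped nose towards the slide. Its origin is at the underside on the centre line of the nose, 3 mm behind its tip; axes as the fixture's, so the pointer is right when its y in this frame is 0.
- square_rider: A second, shorter black rider, 40 x 24 x 14 mm (26 mm high at the screw), with a flat, square nose: not the wanted mark. Fixed on the scale bar on the other side of the pointer. Origin and axes in the same way.
- lock_lever (a joint): Lock lever angle in rad, 0 (leaning 0.5 rad towards the fixture's -x, unlocked) to 1.0 (leaning 0.5 rad towards +x, fully locked). It stays where it is left and needs about 2 N at the ball.
- lever_ball (a point): Centre of the black ball (26 mm diameter) at the end of the lock lever on the slide. The lever is a steel rod 14 mm in diameter; its pivot, along the fixture's y, lies 88 mm from the ball centre, at 100 mm above the cart top, 30 mm to -x of the rail's middle line (fixture x -30 mm) and 20 mm to the +y side of the slide's middle.
- gas_detector: Olive gas detector brick 70 x 125 x 36 mm lying past the +y end of the fixture; leave alone. Origin at the centre of its underside.
- gland_nut_a: Brass gland nut, hexagon 62 mm across flats, 44 mm high, between the fixture and the robot; leave alone. Origin at the centre of its underside.
- gland_nut_b: The other brass gland nut, the same; leave alone.
- bubbler: Glass bubbler, 68 mm diameter, 174 mm high, standing to the -y side of the handwheel; leave alone. Origin at the centre of its underside.

How it is judged:
On the way, in this order (a step that is already met when the one before it is completed fails the run):
1. the pointer stands at the pointed rider with the lever still unlocked (y of pointer_tip in the frame of pointed_rider between -0.002 and 0.002 m and value of joint lock_lever below 0.2 rad), for 0.3 s.
2. the lock lever is fully over with the pointer still at the rider (y of pointer_tip in the frame of pointed_rider between -0.002 and 0.002 m and value of joint lock_lever above 0.85 rad), for 0.2 s.
At the end, for the whole second after the job is handed in: The pointer is within 2 mm of the pointed rider's centre line along the scale, the slide at rest, and the lock lever is over to at least 0.85 of its 1.0 rad (all of step 2 and velocity of joint slide between -0.002 and 0.002 m/s); the robot touches nothing.
It fails at once if the lamp is struck (more than 8 N) (contact force between any of the arm, the fingers and lamp above 8 N).
It fails at once if a bystander is moved more than 20 mm (distance of any of gas_detector, gland_nut_a, gland_nut_b, bubbler from where it was at the start of the episode above 0.02 m).
It fails at once if the bubbler is tipped (angle between bubbler's own z axis and vertical above 0.35 rad).
It also fails if it takes over 72 s, if anything falls off the work surface, if the arm or the gripper's body presses on something with over 40 N, if the wrist force passes 120 N, or if a joint passes its speed limit or range.

### The arm

A 6-joint arm with a two-finger parallel gripper is mounted at the origin on the work surface. World frame = base frame: x ahead of the robot, y to its left, z up, the work surface at z = 0. Lengths are in m, angles in rad, forces in N, time in s.
With the tool pointing down it reaches from about 0.35 to 0.975 m from the base axis. Payload 4.9 kg.
Tool frame: the origin (TCP) lies at the very end of the fingers, on their centre line; the grasp point (between the pads) lies behind it (manip.grip_depth is the z of the grasp point in the tool frame, in m); z points along the fingers, y is the direction in which the jaws open and shut (so a half turn about z gives the same grasp; the last joint's range is limited). The gripper opens to 85 mm and grips with 20 to 120 N. Pads are 22 mm wide; open, the fingers measure 114 mm over their backs; the gripper's body (76 mm by 85 mm) begins 54 mm behind the grasp point. The pads swing forward as they close: fully open they stand 13 mm farther back than shut.
Start: joints at [-0.119, 0.053, 1.613, -0, 1.476, -0.119], TCP at [0.625, 0, 0.194] pointing down, gripper open.
Joint ranges: [-3.01, 3.01], [-1.01, 2.22], [0.06, 2.58], [-1.02, 4.17], [0.09, 2.62], [-3.14, 3.14]. Speed limits (rad/s): [2.57, 2.57, 3.14, 3.14, 3.14, 3.14].

### API

Orientations are given as a unit quaternion [w, x, y, z].
In Python, from plant import state, optics, manip, silhouettes, place_of gives the robot as it stands. The module is installed in compiled form; this text tells all that it offers.
- The arm moves only by the tool jog_arm, never from a script. Its argument "increments" is a list of rows, each an object with "slide": the shift along the tool's x, y, z in mm, a list of three; "rotation": the turn, a rotation vector about the tool's x, y, z in degrees, a list of three. A call has 1 to 20 rows; each row shifts and turns the commanded pose from where the row before left it, along the tool's axes as they then stand; what a row does not reach is not made up. A row lasts 1/12 s, in which the tool goes at most 41.7 mm and 7.16 degrees, less where a joint would pass 70% of its speed; a pose out of reach is approached as far as the arm can. A call with a gripper value outside its range is refused whole. "fingers" is the opening, from 0 (shut) to 1 (fully open), set as the call begins (left out, the last holds). The fingers move at their own pace and stop on an object; the grip force is fixed at half the most. Time passes only in rows, so rows that do not move let the fingers close. It gives the time, the measured TCP pose, the force and the opening at its end, in the units of the state.
- state(): the state, without advancing time (a new reading comes with each control period).
- optics.grab_frame(name): name is "scene" or "side" or "wrist"; returns a dict with "frame" (400x640x3 uint8, blue, green, red), "camera_matrix" (3x3 intrinsics, pixels), "distortion" ([k1, k2, p1, p2, k3] as OpenCV has them; the pictures are not rectified), "R" (3x3) and "t" (3): a world point X has camera coordinates R X + t. Camera axes: x right, y down, z forward; pixel columns grow to the right and rows downward; lengths in m; the calibration is good to about 2 mm. A picture is of the moment at which its call begins. There is no depth.
- manip.job_done(): hands the job in, once; it reports no verdict.
Trained networks look in the newest picture that a camera, given by its name, has taken for a name from the list of things; names that differ only in an ending like _2 or _b are one class to them, and where a whole thing is asked for, a point or a joint stands for the part that bears it (a point fixed in the world has none). Each returns a list of dicts, best first, with "score" (0 to 1); they miss things now and then, are a little off and sometimes report something else, mostly with a low value. They report only what shows in the picture. A call takes as long as a camera call.
- silhouettes(thing, camera): "mask" (400x640 bool, what is visible of it) and "bbox" ([left, top, right, bottom] in pixels, round what is visible of it).
- place_of(thing, camera): "uv" ([column, row] in pixels: a listed point, or the origin of a listed thing).
The state is a dict: "time": time; "joint_pos": joint angles; "joint_vel": joint speeds; "joint_efforts": joint torques, N m; "tool_pos": TCP position; "tool_rot": TCP orientation; "contact_force": force on the tool from outside, world axes, zero at the start; "ft_torque": the same for the moment, N m; "gripper_width": opening from 0.0 (shut) to 1.0 (fully open).
Only numpy, scipy, OpenCV 4.12 (cv2) and the standard library are available. Lean on these libraries where they do the work, as an engineer would, in place of code of your own. Each camera call takes 0.05 s, during which the arm holds its last target.

## Working session

There is one attempt and no reset: what is moved stays moved. The work goes in short steps, Python scripts to look and compute and a tool call to move; the robot and the scene stay as the last step left them, time stands still between calls to the robot, and variables do not carry over. Pictures are saved under pics/ and viewed, and the job is handed in when it is done.

Besides the shell and the picture viewer there is one more tool, called after ">>>" as name([rows], argument=value, ...), one row to a line, values as JSON. jog_arm: Moves the arm, as the interface text tells. Its arguments: {"type":"object","properties":{"increments":{"type":"array","items":{"type":"object","properties":{"slide":{"type":"array","items":{"type":"number"}},"rotation":{"type":"array","items":{"type":"number"}}}}},"fingers":{"type":"number"}},"required":["increments"]}

```bash
mkdir -p pics; ls; python3 - <<'E'
from plant import state, optics, manip, silhouettes, place_of
import cv2
print(state()); print(manip.grip_depth)
for n in ["scene","side","wrist"]:
    f=optics.grab_frame(n); cv2.imwrite(f"pics/{n}0.png",f["frame"])
    print(n,f["camera_matrix"].tolist(),f["distortion"],f["R"].tolist(),f["t"])
E
```

```text
pics
{'time': 0.0, 'joint_pos': array([-1.18964547e-01,  5.34418275e-02,  1.61426623e+00,  6.52237305e-05,
        1.47580689e+00, -1.19031363e-01]), 'joint_vel': array([-0.00026959,  0.00088136,  0.00211574, -0.00082588, -0.00109741,
       -0.0009692 ]), 'joint_efforts': array([-4.83969203e-02, -3.95280182e+01, -3.69845581e+01, -2.08552106e-02,
        7.70244026e-02, -3.45863123e-05]), 'tool_pos': array([6.24373453e-01, 1.18167824e-04, 1.92926887e-01]), 'tool_rot': array([-7.75579401e-04,  7.07085040e-01,  7.07127868e-01, -5.68627257e-04]), 'contact_force': array([-0.28323612, -0.97179824, -0.71041413]), 'ft_torque': array([ 0.0022334 ,  0.03570291, -0.03964373]), 'gripper_width': 1.0053023387357447}
-0.0187
scene [[406.5539475452502, 0.0, 320.38056042410005], [0.0, 406.5539475452502, 199.77700642422187], [0.0, 0.0, 1.0]] [0.01438441 0.         0.         0.         0.        ] [[-0.8204749499917223, 0.571242631818951, 0.022421240568692515], [0.31711391361101154, 0.48740237732322994, -0.8135586569965142], [-0.47566755431749674, -0.6603944110697956, -0.5810504277576855]] [ 0.41904996 -0.00819249  1.28826574]
side [[501.29778883246144, 0.0, 320.1933569302188], [0.0, 501.29778883246144, 198.859931542453], [0.0, 0.0, 1.0]] [0.0256943 0.        0.        0.        0.       ] [[-0.8997536749331783, -0.43608589091057043, -0.01650515655710069], [-0.2862467961031335, 0.6183018716311129, -0.7319600858367575], [0.32940263533391995, -0.6538592289523767, -0.6811475703170878]] [0.42710933 0.25467443 1.27915676]
wrist [[345.43300292431996, 0.0, 313.9360390217298], [0.0, 345.43300292431996, 197.0055099021735], [0.0, 0.0, 1.0]] [-0.01193521  0.          0.          0.          0.        ] [[0.999999910569301, -9.880839801978853e-05, -0.0004112156277851516], [3.6356598690569155e-05, -0.9486407558020223, 0.31635536206862086], [-0.00042135447047067715, -0.316355348727141, -0.948640667372078]] [-0.62326778 -0.04226003  0.38000909]
```

View pics/scene0.png

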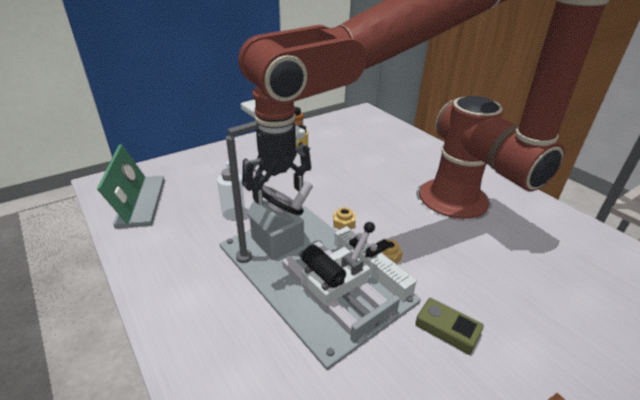

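View pics/side0.png

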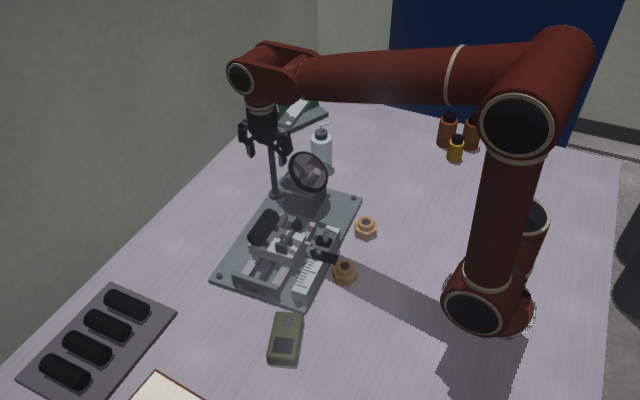

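View pics/wrist0.png

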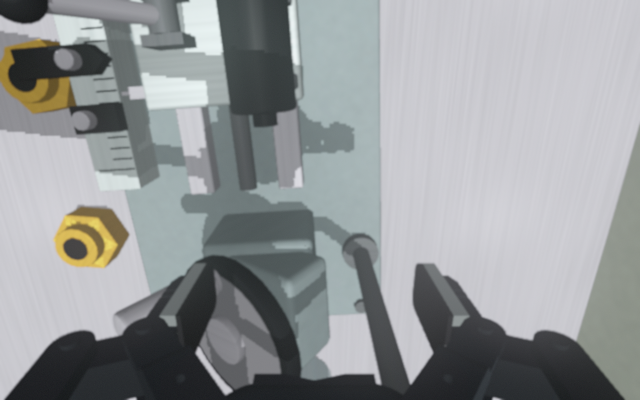

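```bash
cat > h.py <<'E'
from plant import state, optics, manip, silhouettes, place_of
import numpy as np, cv2
from scipy.optimize import least_squares
from scipy.spatial.transform import Rotation as Ro
def proj(f,X):
    rv=cv2.Rodrigues(np.array(f["R"]))[0]
    return cv2.projectPoints(np.atleast_2d(np.array(X,float)),rv,np.array(f["t"],float),np.array(f["camera_matrix"]),np.array(f["distortion"]))[0][:,0]
def ray(f,uv):
    n=cv2.undistortPoints(np.array([[uv]],float),np.array(f["camera_matrix"]),np.array(f["distortion"]))[0,0]
    R=np.array(f["R"]);d=R.T@np.r_[n,1];return -R.T@np.array(f["t"]),d/np.linalg.norm(d)
def atz(f,uv,z):
    c,d=ray(f,uv);return c+d*(z-c[2])/d[2]
def tri(fs,uvs):
    A=np.zeros((3,3));b=np.zeros(3)
    for f,u in zip(fs,uvs):
        c,d=ray(f,u);P=np.eye(3)-np.outer(d,d);A+=P;b+=P@c
    return np.linalg.solve(A,b)
def up(img,x0,y0,x1,y1,s,name):
    cv2.imwrite(name,cv2.resize(img[y0:y1,x0:x1],None,fx=s,fy=s,interpolation=cv2.INTER_CUBIC))
E
python3 - <<'E'
from h import *
fs={n:optics.grab_frame(n) for n in ["scene","side","wrist"]}
for th in ["fixture","wheel_centre","crank_grip","lamp","pointer_tip","pointed_rider","square_rider","lever_ball","gas_detector","gland_nut_a","bubbler"]:
    print(th)
    got={}
    for n in fs:
        r=place_of(th,n)
        print("  ",n,[(np.round(x["uv"],1).tolist(),round(x["score"],2)) for x in r[:3]])
        if r and r[0]["score"]>.3: got[n]=r[0]["uv"]
    if len(got)>1 and not th.startswith("gland"):
        ks=list(got)
        X=tri([fs[k] for k in ks],[got[k] for k in ks]);print("   X",X.round(4),{k:(proj(fs[k],X)[0]-got[k]).round(1).tolist() for k in ks})
E
```

```text
fixture
   scene [([284.8, 242.2], 0.67)]
   side [([307.4, 206.8], 0.74)]
   wrist [([262.9, 246.2], 0.69)]
   X [ 0.563  -0.096   0.0149] {'scene': [-1.3, -0.3], 'side': [0.3, -0.2], 'wrist': [-1.7, -2.8]}
wheel_centre
   scene [([281.9, 194.7], 0.88), ([353.4, 245.2], 0.31)]
   side [([309.1, 170.9], 0.95)]
   wrist [([227.1, 336.7], 0.82)]
   X [ 0.5565 -0.1047  0.156 ] {'scene': [0.4, 1.1], 'side': [0.4, -1.4], 'wrist': [-0.2, -1.8]}
crank_grip
   scene [([306.6, 189.5], 0.81)]
   side [([312.3, 175.1], 0.44)]
   wrist [([157.7, 309.5], 0.62)]
   X [ 0.521  -0.0552  0.1882] {'scene': [-1.2, 0.6], 'side': [0.3, -0.7], 'wrist': [-4.8, -3.4]}
lamp
   scene []
   side []
   wrist [([53.7, 77.2], 0.35)]
pointer_tip
   scene [([359.5, 252.7], 0.58)]
   side [([344.5, 276.8], 0.64), ([312.3, 245.1], 0.58)]
   wrist [([123.1, 88.8], 0.71)]
   X [ 0.3914  0.0512 -0.034 ] {'scene': [8.2, 10.1], 'side': [-5.2, -6.5], 'wrist': [-10.7, 19.9]}
pointed_rider
   scene [([364.7, 256.8], 0.6)]
   side [([309.8, 253.4], 0.63)]
   wrist [([113.5, 59.7], 0.62)]
   X [0.4537 0.1    0.0593] {'scene': 
[... 194 characters left out ...]
([123.9, 116.2], 0.7)]
   X [0.506  0.0099 0.0551] {'scene': [42.0, 2.9], 'side': [-11.6, -15.3], 'wrist': [65.2, 44.3]}
lever_ball
   scene [([370.6, 224.2], 0.95)]
   side [([295.0, 226.9], 0.67)]
   wrist []
   X [0.4745 0.1316 0.1853] {'scene': [0.9, 1.7], 'side': [0.5, -1.6]}
gas_detector
   scene []
   side [([286.9, 340.9], 0.84)]
   wrist []
gland_nut_a
   scene [([344.8, 221.6], 0.79), ([388.3, 260.0], 0.54)]
   side [([363.0, 231.2], 0.63), ([343.7, 276.6], 0.61), ([309.4, 207.2], 0.53)]
   wrist []
bubbler
   scene []
   side [([322.8, 170.1], 0.79)]
   wrist [([305.3, 373.6], 0.68), ([122.3, 117.1], 0.67)]
   X [ 0.6118 -0.3067 -0.0116] {'side': [0.5, -1.4], 'wrist': [0.3, -4.0]}
```

```bash
cat > fit.py <<'E'
from h import *
def rz(a): return Ro.from_euler('z',a).as_matrix()
AX=np.array([-0.616,0,0.788]);AX/=np.linalg.norm(AX)
U=np.array([AX[2],0,-AX[0]])
WC=np.array([0,0,.151])
def crank(th,h=.045):  # th=pi/2 -> -y
    return WC+AX*h+.05*(np.cos(th)*U+np.sin(th)*np.array([0,-1,0]))
def pts(p):
    x,y,yaw,th,s,yr,ys=p
    L={"wheel_centre":WC,"crank_grip":crank(th),"pointer_tip":[-.09,.19+s,.066],"pointed_rider":[-.099,yr,.06],
       "square_rider":[-.099,ys,.06],"lever_ball":[-.03-.088*np.sin(.5),.24+s,.1+.088*np.cos(.5)],"fixture":[0,0,0]}
    R=rz(yaw)
    return {k:R@np.array(v)+[x,y,0] for k,v in L.items()}
E
python3 - <<'E'
from fit import *
import pickle
fs={n:optics.grab_frame(n) for n in ["scene","side","wrist"]}
obs={"wheel_centre":{"scene":(281.9,194.7),"side":(309.1,170.9),"wrist":(227.1,336.7)},
"crank_grip":{"scene":(306.6,189.5),"side":(312.3,175.1),"wrist":(157.7,309.5)},
"pointer_tip":{"side":(312.3,245.1),"scene":(359.5,252.7),"wrist":(123.1,88.8)},
"pointed_rider":{"scene":(364.7,256.8),"side":(309.8,253.4),"wrist":(113.5,59.7)},
"square_rider":{"scene":(350.8,246.6),"side":(319.8,241.2),"wrist":(123.9,116.2)},
"lever_ball":{"scene":(370.6,224.2),"side":(295,226.9)}}
fun=lambda p:np.concatenate([proj(fs[c],X)[0]-uv for k,X in pts(p).items() if k in obs for c,uv in obs[k].items()])
best=None
for th in [0,1.5,3,4.5]:
    r=least_squares(fun,[.56,-.1,0,th,0,.2,.16],loss='soft_l1',f_scale=2)
    if best is None or r.cost<best.cost: best=r
print(best.x.round(4),best.cost)
P=pts(best.x)
for k in P:
    print(k,P[k].round(4),{c:(proj(fs[c],P[k])[0]-uv).round(1).tolist() for c,uv in obs.get(k,{}).items()})
pickle.dump(best.x,open("p.pkl","wb"))
x,y,yaw=best.x[:3];R=rz(yaw)
T=lambda v:R@np.array(v)+[x,y,0]
for n,f in fs.items():
    im=f["frame"].copy();s=3 if n!="wrist" else 1
    def ln(a,b,c=(0,0,255)):
        q=proj(f,[T(a),T(b)]);cv2.line(im,*[tuple(np.round(v*8).astype(int)) for v in q],c,1,cv2.LINE_AA,3)
    for z in (.015,):
        c=[(-.14,-.09,z),(.14,-.09,z),(.14,.36,z),(-.14,.36,z)]
        for i in range(4): ln(c[i],c[(i+1)%4])
    c=[(-.136,.1,.06),(-.096,.1,.06),(-.096,.34,.06),(-.136,.34,.06)]
    for i in range(4): ln(c[i],c[(i+1)%4],(0,255,0))
    for zz in (.344,.372):
        c=[(-.003,-.1,zz),(.033,-.1,zz),(.033,.1,zz),(-.003,.1,zz)]
        for i in range(4): ln(c[i],c[(i+1)%4],(0,255,255))
    for k in P:
        q=proj(f,P[k])[0];cv2.circle(im,tuple(np.round(q*8).astype(int)),16,(255,0,255),1,cv2.LINE_AA,3)
    if n=="scene": up(im,190,90,460,370,2.1,"pics/fit_scene.png")
    if n=="side": up(im,190,60,420,380,1.85,"pics/fit_side.png")
    if n=="wrist": cv2.imwrite("pics/fit_wrist.png",im)
E
```

```text
[ 5.5510e-01 -1.1120e-01  1.8200e-02 -1.7193e+00 -1.2000e-03  2.1160e-01
  1.6410e-01] 30.277838732687258
wheel_centre [ 0.5551 -0.1112  0.151 ] {'scene': [-0.4, 1.4], 'side': [1.9, -1.3], 'wrist': [-0.2, 0.0]}
crank_grip [ 0.5207 -0.0624  0.1819] {'scene': [-2.7, 1.3], 'side': [1.6, -0.5], 'wrist': [0.3, -0.6]}
pointer_tip [0.4617 0.076  0.066 ] {'side': [-0.6, -0.8], 'scene': [-3.8, -2.5], 'wrist': [0.9, -1.5]}
pointed_rider [0.4523 0.0986 0.06  ] {'scene': [-0.2, -0.8], 'side': [1.4, -0.6], 'wrist': [-1.3, -0.3]}
square_rider [0.4531 0.0511 0.06  ] {'scene': [1.1, -1.6], 'side': [-1.0, -0.6], 'wrist': [-1.2, 0.2]}
lever_ball [0.4786 0.1263 0.1772] {'scene': [-2.5, 3.9], 'side': [0.2, -1.2]}
fixture [ 0.5551 -0.1112  0.    ] {}
```

View pics/fit_scene.png

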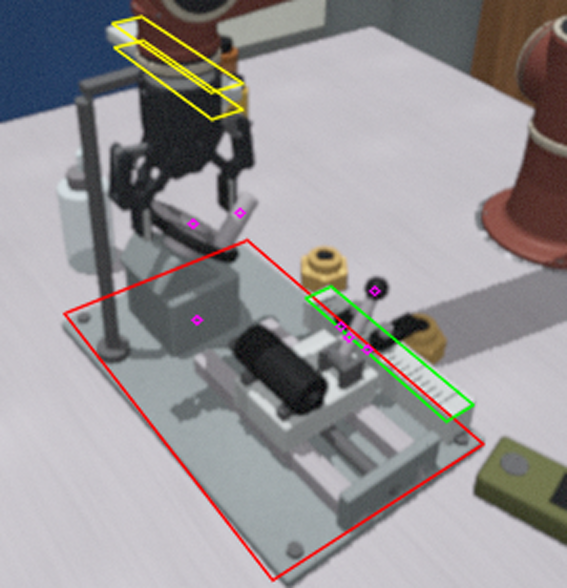

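View pics/fit_side.png

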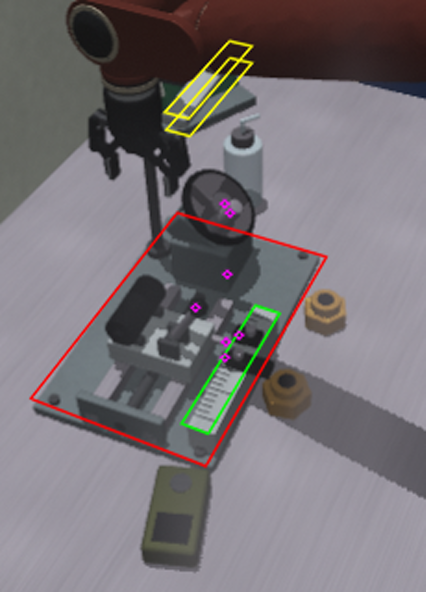

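View pics/fit_wrist.png

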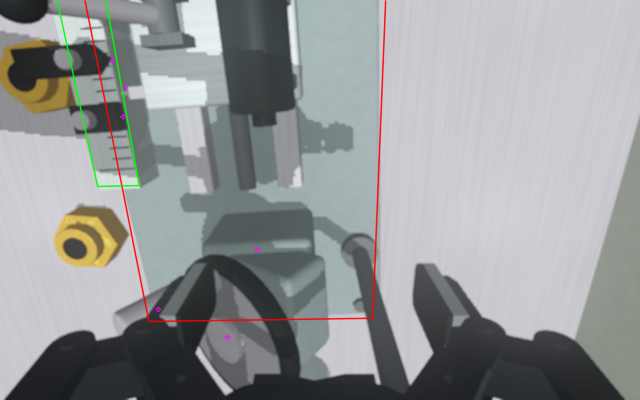

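>>> jog_arm([
  {"slide": [25,0,-10],"rotation": [0,0,0]},
  {"slide": [25,0,-10],"rotation": [0,0,0]},
  {"slide": [25,0,-10],"rotation": [0,0,0]},
  {"slide": [25,0,-10],"rotation": [0,0,0]},
  {"slide": [0,0,0],"rotation": [0,0,-6]},
  {"slide": [0,0,0],"rotation": [0,0,-6]},
  {"slide": [0,0,0],"rotation": [0,0,-6]},
  {"slide": [0,0,0],"rotation": [0,0,-6]},
  {"slide": [0,0,0],"rotation": [0,0,-6]},
  {"slide": [0,0,0],"rotation": [0,0,-6]},
  {"slide": [0,0,0],"rotation": [0,0,-6]},
  {"slide": [0,0,0],"rotation": [0,0,-6]},
  {"slide": [0,0,0],"rotation": [0,0,-6]},
  {"slide": [0,0,0],"rotation": [0,0,-6]},
  {"slide": [0,0,0],"rotation": [0,0,-6]},
  {"slide": [0,0,0],"rotation": [0,0,-6]},
  {"slide": [0,0,0],"rotation": [0,0,-6]},
  {"slide": [0,0,0],"rotation": [0,0,-6]},
  {"slide": [0,0,0],"rotation": [0,0,-5]},
], fingers=1)

```text
time: 3.68
tool_pos: [0.625, 0.1, 0.2342]
tool_rot: [-0.0, 0.006, 1.0, 0.0]
contact_force: [-1.0, 0.1, 0.3]
gripper_width: 1.001
```

>>> jog_arm([
  {"slide": [24,-8,-4],"rotation": [0,0,0]},
  {"slide": [24,-8,-4],"rotation": [0,0,0]},
  {"slide": [24,-8,-4],"rotation": [0,0,0]},
  {"slide": [24,-8,-4],"rotation": [0,0,0]},
  {"slide": [24,-8,-4],"rotation": [0,0,0]},
  {"slide": [0,0,0],"rotation": [0,-6.3,0]},
  {"slide": [0,0,0],"rotation": [0,-6.3,0]},
  {"slide": [0,0,0],"rotation": [0,-6.3,0]},
  {"slide": [0,0,0],"rotation": [0,-6.3,0]},
  {"slide": [0,0,0],"rotation": [0,-6.4,0]},
  {"slide": [0,0,0],"rotation": [0,-6.4,0]},
  {"slide": [0,0,0],"rotation": [0,0,0]},
])

```text
time: 4.68
tool_pos: [0.5, 0.0624, 0.2473]
tool_rot: [0.323, 0.008, 0.946, -0.003]
contact_force: [-2.3, -0.3, -2.9]
gripper_width: 1.001
```

```bash
python3 - <<'E'
from fit import *
import pickle
fs={n:optics.grab_frame(n) for n in ["scene","side","wrist"]}
s=state();print(s["joint_pos"].round(3),s["tool_pos"].round(4),s["time"])
print(Ro.from_quat(np.roll(s["tool_rot"],-1)).as_matrix().round(3))
for n in fs: cv2.imwrite(f"pics/{n}1.png",fs[n]["frame"])
obs={}
for th in ["wheel_centre","crank_grip","pointer_tip","pointed_rider","square_rider","lever_ball","fixture","lamp"]:
    for n in fs:
        r=place_of(th,n)
        if r: obs.setdefault(th,{})[n]=r[0]["uv"]; print(th,n,[(np.round(x["uv"],1).tolist(),round(x["score"],2)) for x in r[:3]])
pickle.dump((fs,obs),open("v1.pkl","wb"))
P=pts(pickle.load(open("p.pkl","rb")))
for k in P: print(k,{c:(proj(fs[c],P[k])[0]-uv).round(1).tolist() for c,uv in obs.get(k,{}).items()})
E
```

```text
[-0.028 -0.811  2.269  0.008  1.019 -1.583] [0.5048 0.0621 0.2558] 4.8333
[[-0.787  0.018  0.616]
 [ 0.014  1.    -0.011]
 [-0.616 -0.    -0.788]]
wheel_centre scene [([280.2, 196.6], 0.72)]
wheel_centre side [([308.8, 170.6], 0.66)]
wheel_centre wrist [([119.3, 159.6], 0.68), ([415.8, 97.0], 0.33)]
crank_grip scene [([307.1, 187.4], 0.66), ([386.8, 259.1], 0.37)]
crank_grip side [([298.3, 226.7], 0.54)]
crank_grip wrist [([146.4, 157.3], 0.87)]
pointer_tip scene [([358.6, 247.2], 0.95)]
pointer_tip side [([314.7, 242.6], 0.59)]
pointed_rider scene [([364.9, 257.5], 0.78), ([345.0, 223.1], 0.31)]
pointed_rider side [([310.1, 255.0], 0.6)]
square_rider scene [([354.6, 246.0], 0.55)]
square_rider side [([319.4, 242.1], 0.52), ([322.4, 168.5], 0.17)]
square_rider wrist [([147.5, 158.1], 0.43)]
lever_ball scene [([384.4, 260.0], 0.69), ([368.7, 224.9], 0.6)]
lever_ball side [([309.0, 170.1], 0.57)]
lever_ball wrist [([416.3, 96.0], 0.74)]
fixture scene [([284.8, 244.7], 0.59)]
fixture side [([309.8, 208.0], 0.71)]
fixture wrist [([164.5, 55.3], 0.96)]
lamp scene [([447.8, 329.0], 0.48), ([303.3, 189.7], 0.34)]
wheel_centre {'scene': [1.3, -0.5], 'side': [2.2, -1.0], 'wrist': [-1.5, -3.3]}
crank_grip {'scene': [-3.2, 3.4], 'side': [15.6, -52.1], 'wrist': [0.7, 0.0]}
pointer_tip {'scene': [-2.9, 3.0], 'side': [-3.0, 1.7]}
pointed_rider {'scene': [-0.4, -1.5], 'side': [1.1, -2.2]}
square_rider {'scene': [-2.7, -1.0], 'side': [-0.6, -1.5], 'wrist': [152.7, -182.2]}
lever_ball {'scene': [-16.3, -31.9], 'side': [-13.8, 55.6], 'wrist': [0.4, 9.2]}
fixture {'scene': [-1.4, -2.8], 'side': [2.6, -0.3], 'wrist': [-3.8, -2.9]}
```

View pics/wrist1.png

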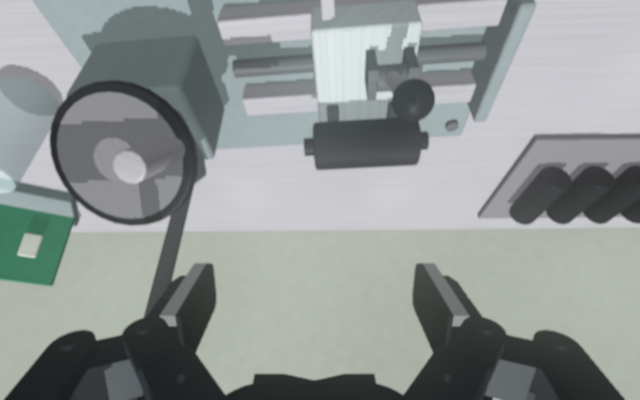

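View pics/scene1.png

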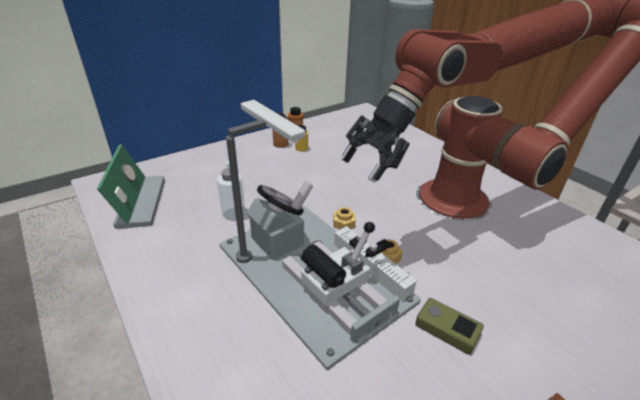

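View pics/side1.png

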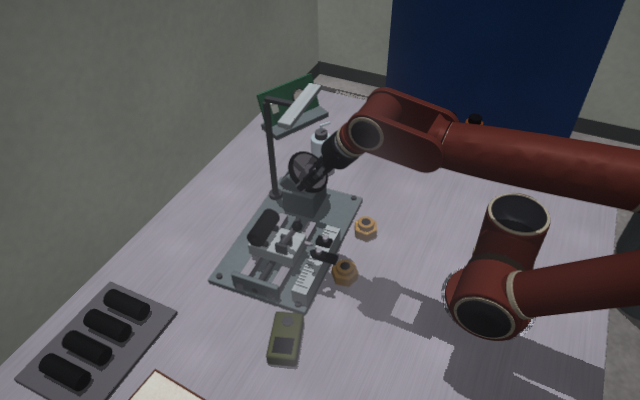

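```bash
python3 - <<'E'
from fit import *
import pickle
fs,obs=pickle.load(open("v1.pkl","rb"))
x=pickle.load(open("p.pkl","rb"))
del obs["crank_grip"]["side"],obs["square_rider"]["wrist"],obs["lever_ball"]["side"],obs["lamp"]
obs["lever_ball"]["scene"]=(368.7,224.9)
# first wrist frame
w0=dict(fs["wrist"]);w0["R"]=np.array([[0.999999910569301,-9.880839801978853e-05,-0.0004112156277851516],[3.6356598690569155e-05,-0.9486407558020223,0.31635536206862086],[-0.00042135447047067715,-0.316355348727141,-0.948640667372078]]);w0["t"]=np.array([-0.62326778,-0.04226003,0.38000909])
fs["w0"]=w0
obs["wheel_centre"]["w0"]=(227.1,336.7);obs["crank_grip"]["w0"]=(157.7,309.5);obs["pointer_tip"]["w0"]=(123.1,88.8)
obs["pointed_rider"]["w0"]=(113.5,59.7);obs["square_rider"]["w0"]=(123.9,116.2);obs["fixture"]["w0"]=(262.9,246.2)
fun=lambda p:np.concatenate([proj(fs[c],X)[0]-uv for k,X in pts(p).items() if k in obs for c,uv in obs[k].items()])
r=least_squares(fun,x,loss='soft_l1',f_scale=2)
print(r.x.round(4),r.cost)
P=pts(r.x)
for k in P: print(k,P[k].round(4),{c:(proj(fs[c],P[k])[0]-uv).round(1).tolist() for c,uv in obs.get(k,{}).items()})
pickle.dump(r.x,open("p.pkl","wb"))
# relative
s=state();R=Ro.from_quat(np.roll(s["tool_rot"],-1)).as_matrix()
yaw=r.x[2];A=rz(yaw)@AX
tgt=P["crank_grip"]+A*.045
print("pregrasp",tgt.round(4),"tool delta mm",(R.T@(tgt-s["tool_pos"])*1000).round(1),"axis in tool",(R.T@A).round(3),"fy in tool",(R.T@rz(yaw)[:,1]).round(3))
E
```

```text
[ 5.5790e-01 -1.0990e-01  4.4700e-02 -1.7583e+00 -1.5000e-03  2.1320e-01
  1.6620e-01] 63.281027566292906
wheel_centre [ 0.5579 -0.1099  0.151 ] {'scene': [0.6, 0.1], 'side': [1.1, -1.0], 'wrist': [1.5, -1.2], 'w0': [3.8, -0.3]}
crank_grip [ 0.5207 -0.0624  0.1807] {'scene': [-3.3, 3.8], 'wrist': [1.1, -1.2], 'w0': [1.3, -0.7]}
pointer_tip [0.4596 0.0744 0.066 ] {'scene': [-2.6, 2.3], 'side': [-2.0, 1.6], 'w0': [-0.8, 0.6]}
pointed_rider [0.4495 0.0987 0.06  ] {'scene': [0.5, -2.0], 'side': [2.0, -1.9], 'w0': [-4.2, -0.2]}
square_rider [0.4516 0.0518 0.06  ] {'scene': [-2.0, -1.1], 'side': [-0.2, -1.2], 'w0': [-2.6, -0.4]}
lever_ball [0.4751 0.1251 0.1772] {'scene': [0.2, 2.4], 'wrist': [-0.1, 4.9]}
fixture [ 0.5579 -0.1099  0.    ] {'scene': [-2.1, -2.2], 'side': [1.6, -0.3], 'wrist': [-1.8, -0.7], 'w0': [-3.4, 2.5]}
pregrasp [ 0.493  -0.0636  0.2162] tool delta mm [  30.6 -125.9   24.4] axis in tool [-0.001 -0.038 -0.999] fy in tool [ 0.049  0.998 -0.038]
```

```bash
python3 - <<'E'
from fit import *
import pickle
fs,obs=pickle.load(open("v1.pkl","rb"))
w0=dict(fs["wrist"]);w0["R"]=np.array([[0.999999910569301,-9.880839801978853e-05,-0.0004112156277851516],[3.6356598690569155e-05,-0.9486407558020223,0.31635536206862086],[-0.00042135447047067715,-0.316355348727141,-0.948640667372078]]);w0["t"]=np.array([-0.62326778,-0.04226003,0.38000909])
im=cv2.imread("pics/wrist0.png");
b=im.astype(int)
Q=[]
for v in range(5,225,12):
    row=b[v-1:v+2,340:420].mean(0);d=row[:,2]  # red jumps plate->table
    g=np.abs(np.convolve(d,[1,1,1,-1,-1,-1],'same'))[3:-3];u=343+g.argmax()
    X=atz(w0,(u,v),.015);Q.append(X[:2])
    print((u,v),g.max(),X[:2].round(4))
Q=np.array(Q)
c=np.polyfit(Q[:,1],Q[:,0],1);print("yaw from right edge",-np.arctan(c[0]), "x at y=0",c[1])
E
```

```text
(np.int64(380), 5) 104.66666666666663 [0.6845 0.148 ]
(np.int64(380), 17) 95.0 [0.6851 0.1379]
(np.int64(380), 29) 97.33333333333337 [0.6857 0.1277]
(np.int64(380), 41) 102.33333333333329 [0.6863 0.1173]
(np.int64(380), 53) 99.00000000000006 [0.6869 0.1066]
(np.int64(380), 65) 99.66666666666674 [0.6875 0.0958]
(np.int64(380), 77) 94.33333333333326 [0.6882 0.0847]
(np.int64(380), 89) 95.0 [0.6888 0.0735]
(np.int64(380), 101) 92.66666666666666 [0.6895 0.062 ]
(np.int64(380), 113) 91.0 [0.6902 0.0502]
(np.int64(380), 125) 87.66666666666674 [0.6909 0.0382]
(np.int64(354), 137) 103.66666666666666 [0.6647 0.0259]
(np.int64(381), 149) 87.99999999999997 [0.6935 0.0134]
(np.int64(381), 161) 87.33333333333334 [6.942e-01 6.000e-04]
(np.int64(381), 173) 83.66666666666666 [ 0.695  -0.0124]
(np.int64(381), 185) 81.66666666666674 [ 0.6958 -0.0258]
(np.int64(381), 197) 84.66666666666666 [ 0.6967 -0.0395]
(np.int64(381), 209) 93.33333333333331 [ 0.6975 -0.0535]
(np.int64(381), 221) 95.33333333333337 [ 0.6984 -0.0679]
yaw from right edge 0.05938271976632058 x at y=0 0.692213685232765
```

```bash
python3 - <<'E'
from fit import *
import pickle
fs,obs=pickle.load(open("v1.pkl","rb"))
x=pickle.load(open("p.pkl","rb"))
del obs["crank_grip"]["side"],obs["square_rider"]["wrist"],obs["lever_ball"]["side"],obs["lamp"]
obs["lever_ball"]["scene"]=(368.7,224.9)
w0=dict(fs["wrist"]);w0["R"]=np.array([[0.999999910569301,-9.880839801978853e-05,-0.0004112156277851516],[3.6356598690569155e-05,-0.9486407558020223,0.31635536206862086],[-0.00042135447047067715,-0.316355348727141,-0.948640667372078]]);w0["t"]=np.array([-0.62326778,-0.04226003,0.38000909])
fs["w0"]=w0
obs["wheel_centre"]["w0"]=(227.1,336.7);obs["crank_grip"]["w0"]=(157.7,309.5);obs["pointer_tip"]["w0"]=(123.1,88.8)
obs["pointed_rider"]["w0"]=(113.5,59.7);obs["square_rider"]["w0"]=(123.9,116.2);obs["fixture"]["w0"]=(262.9,246.2)
edge=np.array([[380,5],[380,65],[380,125],[381,161],[381,221]])
EX=np.array([atz(w0,e,.015) for e in edge])
def fun(p):
    a=[proj(fs[c],X)[0]-uv for k,X in pts(p).items() if k in obs for c,uv in obs[k].items()]
    n=rz(p[2])[:,0]
    return np.concatenate(a+[((EX-[p[0],p[1],.015])@n-.14)*1000*1.5])
r=least_squares(fun,x,loss='soft_l1',f_scale=2)
print(r.x.round(4),r.cost)
P=pts(r.x)
for k in P: print(k,P[k].round(4),{c:(proj(fs[c],P[k])[0]-uv).round(1).tolist() for c,uv in obs.get(k,{}).items()})
pickle.dump(r.x,open("p.pkl","wb"))
s=state();R=Ro.from_quat(np.roll(s["tool_rot"],-1)).as_matrix()
yaw=r.x[2];A=rz(yaw)@AX
tgt=P["crank_grip"]+A*.045
print("pregrasp",tgt.round(4),"tool delta mm",(R.T@(tgt-s["tool_pos"])*1000).round(1),"axis in tool",(R.T@A).round(3),"fy in tool",(R.T@rz(yaw)[:,1]).round(3))
im=cv2.imread("pics/wrist0.png")
T=lambda v:rz(yaw)@np.array(v)+[r.x[0],r.x[1],0]
def ln(f,im,a,b,c=(0,0,255)):
    q=proj(f,[T(a),T(b)]);cv2.line(im,*[tuple(np.round(v*8).astype(int)) for v in q],c,1,cv2.LINE_AA,3)
for nm,f,im in (("w0",w0,im),("side",fs["side"],fs["side"]["frame"].copy())):
    for c,col in ([(-.14,-.09,.015),(.14,-.09,.015),(.14,.36,.015),(-.14,.36,.015)],(0,0,255)),([(-.136,.1,.06),(-.096,.1,.06),(-.096,.34,.06),(-.136,.34,.06)],(0,255,0)),([(-.003,-.1,.344),(.033,-.1,.344),(.033,.1,.344),(-.003,.1,.344)],(0,255,255)):
        for i in range(4): ln(f,im,c[i],c[(i+1)%4],col)
    for k in P: cv2.circle(im,tuple(np.round(proj(f,P[k])[0]*8).astype(int)),16,(255,0,255),1,cv2.LINE_AA,3)
    if nm=="w0": cv2.imwrite("pics/fit2_w0.png",im)
    else: up(im,190,60,420,330,2.2,"pics/fit2_side.png")
E
```

```text
[ 5.5920e-01 -1.0980e-01  5.5800e-02 -1.7733e+00 -9.0000e-04  2.1420e-01
  1.6730e-01] 68.92899494993691
wheel_centre [ 0.5592 -0.1098  0.151 ] {'scene': [0.2, 0.3], 'side': [0.7, -1.1], 'wrist': [2.4, -0.3], 'w0': [5.4, -0.4]}
crank_grip [ 0.5209 -0.0628  0.1803] {'scene': [-3.4, 3.9], 'wrist': [0.8, -1.5], 'w0': [2.1, -0.5]}
pointer_tip [0.4588 0.074  0.066 ] {'scene': [-2.5, 2.1], 'side': [-1.7, 1.6], 'w0': [-1.6, 1.1]}
pointed_rider [0.4484 0.0986 0.06  ] {'scene': [0.9, -2.1], 'side': [2.4, -1.7], 'w0': [-5.3, -0.1]}
square_rider [0.4511 0.0517 0.06  ] {'scene': [-1.9, -1.2], 'side': [-0.1, -1.1], 'w0': [-3.2, -0.4]}
lever_ball [0.4738 0.1249 0.1772] {'scene': [0.6, 2.1], 'wrist': [0.0, 3.3]}
fixture [ 0.5592 -0.1098  0.    ] {'scene': [-2.5, -2.0], 'side': [1.2, -0.4], 'wrist': [-1.2, 0.3], 'w0': [-2.3, 2.4]}
pregrasp [ 0.4932 -0.0644  0.2157] tool delta mm [  30.6 -126.7   24.9] axis in tool [-0.001 -0.045 -0.999] fy in tool [ 0.058  0.997 -0.045]
```

View pics/fit2_w0.png

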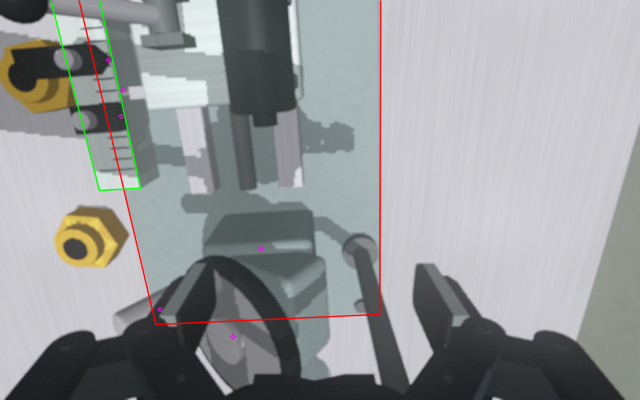

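View pics/fit2_side.png

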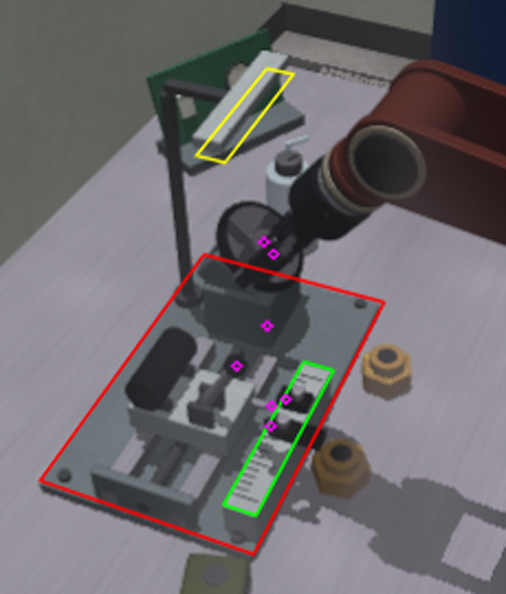

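>>> jog_arm([
  {"slide": [6,-25,0],"rotation": [0,0,0]},
  {"slide": [6,-25,0],"rotation": [0,0,0]},
  {"slide": [6,-25,0],"rotation": [0,0,0]},
  {"slide": [6,-25,0],"rotation": [0,0,0]},
  {"slide": [6,-25,0],"rotation": [0,0,0]},
  {"slide": [0,0,0],"rotation": [-2.5,0,0]},
  {"slide": [0,0,0],"rotation": [0,0,0]},
  {"slide": [0,0,0],"rotation": [0,0,0]},
])

```text
time: 6.7
tool_pos: [0.4784, -0.0634, 0.2357]
tool_rot: [0.326, 0.002, 0.945, 0.017]
contact_force: [-1.0, 0.5, -0.0]
gripper_width: 0.998
```

```bash
cat > look.py <<'E'
from fit import *
import pickle,sys
tag=sys.argv[1]
p=pickle.load(open("p.pkl","rb"))
f=optics.grab_frame("wrist");s=state();R=Ro.from_quat(np.roll(s["tool_rot"],-1)).as_matrix()
print(s["time"],s["joint_pos"].round(3),s["tool_pos"].round(4),s["contact_force"].round(1),s["gripper_width"])
P=pts(p)
for th in ["wheel_centre","crank_grip"]:
    r=place_of(th,"wrist");print(th,[(np.round(x["uv"],1).tolist(),round(x["score"],2)) for x in r[:2]],"pred",proj(f,P[th])[0].round(1))
A=rz(p[2])@AX
g=P["crank_grip"]
print("delta TCP->grasp(tool mm)",(R.T@(g-A*.0187-s["tool_pos"])*1000).round(1),"axis",(R.T@A).round(3))
im=f["frame"].copy()
for k in ("wheel_centre","crank_grip"): cv2.circle(im,tuple(np.round(proj(f,P[k])[0]).astype(int)),3,(255,0,255),1)
cv2.circle(im,tuple(np.round(proj(f,g+A*.024)[0]).astype(int)),3,(0,255,0),1)
cv2.imwrite(f"pics/{tag}.png",im)
E
python3 look.py pre1
```

```text
6.75 [-0.507 -0.9    2.344  0.368  1.138 -2.134] [ 0.4785 -0.0626  0.2358] [0.1 0.2 0.1] 1.001695983822128
wheel_centre [([260.4, 189.8], 0.89)] pred [260.1 191.6]
crank_grip [([313.4, 195.6], 0.91)] pred [313.5 193.4]
delta TCP->grasp(tool mm) [ 0.8 -2.5 88.6] axis [-0.001 -0.002 -1.   ]
```

```bash
cat > kin.py <<'E'
from fit import *
def fk(q,k):
    a,d,o1,L1,o2,e,L2,Lw,of=k
    ry=lambda t:Ro.from_euler('y',t);z=lambda t:Ro.from_euler('z',t)
    R=z(q[0]);p=np.array([0,0,d])+R.apply([a,o1,0])
    R=R*ry(q[1]);p=p+R.apply([0,0,L1])
    R=R*ry(q[2]);p=p+R.apply([e,o2,L2])
    R=R*z(q[3]);R=R*ry(q[4]);R=R*z(q[5]);p=p+R.apply([0,0,Lw]);R=R*z(of)
    return p,R
DATA=[([-1.18964547e-01,5.34418275e-02,1.61426623e+00,6.5e-05,1.47580689,-1.19031363e-01],[.62437,.00012,.19293],[-.00078,.707085,.707128,-.000569]),
([-0.028,-0.811,2.269,0.008,1.019,-1.583],[0.5048,0.0621,0.2558],None),
([-0.507,-0.9,2.344,0.368,1.138,-2.134],[0.4785,-0.0626,0.2358],[0.326,0.002,0.945,0.017])]
E
python3 - <<'E'
from kin import *
for q,p,r in DATA:
    for sg in (1,-1):
        R=fk(np.array(q)*[1,1,1,sg,1,1],[0]*9)[1].as_matrix()
        print(sg,R[:,2].round(3), R[:,0].round(3))
    if r: print("   true",Ro.from_quat(np.roll(r,-1)).as_matrix().round(3)[:,[2,0]].T.tolist())
E
```

```text
1 [-0.002  0.    -1.   ] [-1.    -0.     0.002]
-1 [-0.002  0.    -1.   ] [-1.    -0.     0.002]
   true [[-0.002, 0.0, -1.0], [-0.0, 1.0, 0.0]]
1 [ 0.617 -0.01  -0.787] [-0.017 -1.    -0.   ]
-1 [ 0.616 -0.024 -0.787] [-0.019 -1.     0.015]
1 [ 0.616  0.031 -0.787] [ 0.009 -0.999 -0.033]
-1 [ 0.299 -0.54  -0.787] [ 0.02  -0.821  0.57 ]
   true [[0.616, 0.031, -0.787], [-0.787, 0.015, -0.616]]
```

```bash
cat >> kin.py <<'E'
def K(v): d,o,L1,e,L2,Lw,a=v; return [a,d,o,L1,0,e,L2,Lw,np.pi/2*SG]
SG=-1
E
python3 - <<'E'
from kin import *
import kin
s=state();D=DATA[:2]+[(s["joint_pos"],s["tool_pos"],s["tool_rot"])]
# tool x check
for sg in (1,-1):
    kin.SG=sg; print(sg,fk(D[2][0],K([0]*7))[1].as_matrix()[:,0].round(3))
for free in ((0,0),(1,0)):
    f=lambda v:np.concatenate([fk(q,K(np.r_[v[:3],v[3]*free[0],v[4:6],0]))[0]-p for q,p,r in D]+[[1e-3*(v[5]-.3)]])
    r=least_squares(f,[.3,.07,.45,0,.45,.3]);print(r.x.round(4),(f(r.x)*1000).round(2))
E
```

```text
1 [-0.788  0.012 -0.616]
-1 [ 0.788 -0.012  0.616]
[ 0.1618  0.0739  0.4049 -0.7383  0.6027  0.3191] [ 0.9  -0.44 -4.16 -0.76 -0.14  1.61 -0.72  0.96  2.55  0.02]
[0.2387 0.0741 0.4267 0.0966 0.61   0.3167] [-0.01 -0.06 -0.03  0.04  0.09  0.14 -0.05 -0.01 -0.12  0.02]
```

```bash
cat >> kin.py <<'E'
SG=1
KV=K([0.2387,0.0741,0.4267,0.0966,0.61,0.3167,0])
LO=np.array([-3.01,-1.01,.06,-1.02,.09,-3.14]);HI=np.array([3.01,2.22,2.58,4.17,2.62,3.14])
def ik(p,R,q0):
    def f(q):
        pp,RR=fk(q,KV);return np.r_[(pp-p)*10,(R.inv()*RR).as_rotvec()]
    r=least_squares(f,q0);return r.x,np.abs(r.fun).max()
E
python3 - <<'E'
from kin import *
import pickle
p=pickle.load(open("p.pkl","rb"));s=state()
B=rz(p[2]);A=B@AX;o=np.array([p[0],p[1],0])
R0=Ro.from_quat(np.roll(s["tool_rot"],-1))
for tw in (0,35):
  q=s["joint_pos"];print("twist",tw)
  for th in np.arange(p[3],p[3]+6.3,np.pi/6):
    T=o+B@crank(th)-A*.0187
    Rt=R0*Ro.from_euler('z',tw,degrees=True)
    q,e=ik(T,Rt,q)
    print(round(th,2),T.round(3),q.round(2),round(e,4),"margin",np.minimum(q-LO,HI-q).round(2).min())
E
```

```text
twist 0
-1.77 [ 0.532 -0.062  0.166] [-0.43 -0.65  2.33  0.38  0.89 -2.15] 0.0 margin 0.25
-1.25 [ 0.553 -0.063  0.181] [-0.41 -0.59  2.27  0.36  0.88 -2.12] 0.0 margin 0.31
-0.73 [ 0.571 -0.076  0.195] [-0.42 -0.54  2.21  0.37  0.89 -2.14] 0.0 margin 0.37
-0.2 [ 0.581 -0.098  0.202] [-0.46 -0.49  2.17  0.4   0.9  -2.19] 0.0 margin 0.41
0.32 [ 0.581 -0.124  0.201] [-0.52 -0.47  2.16  0.44  0.91 -2.26] 0.0 margin 0.42
0.84 [ 0.571 -0.147  0.192] [-0.58 -0.46  2.17  0.47  0.93 -2.34] 0.0 margin 0.41
1.37 [ 0.554 -0.159  0.178] [-0.63 -0.48  2.21  0.51  0.94 -2.4 ] 0.0 margin 0.37
1.89 [ 0.533 -0.159  0.162] [-0.66 -0.53  2.26  0.52  0.94 -2.44] 0.0 margin 0.32
2.42 [ 0.515 -0.145  0.149] [-0.66 -0.59  2.33  0.52  0.94 -2.44] 0.0 margin 0.25
2.94 [ 0.505 -0.123  0.142] [-0.63 -0.65  2.37  0.5   0.94 -2.4 ] 0.0 margin 0.21
3.46 [ 0.505 -0.097  0.143] [-0.56 -0.69  2.39  0.46  0.93 -2.32] 0.0 margin 0.19
3.99 [ 0.515 -0.075  0.151] [-0.49 -0.69  2.38  0.42  0.91 -2.22] 0.0 margin 0.2
4.51 [ 0.532 -0.062  0.166] [-0.43 -0.65  2.33  0.38  0.89 -2.15] 0.0 margin 0.25
twist 35
-1.77 [ 0.532 -
[... 352 characters left out ...]
0.47  2.16  0.44  0.91 -1.65] 0.0 margin 0.42
0.84 [ 0.571 -0.147  0.192] [-0.58 -0.46  2.17  0.47  0.93 -1.73] 0.0 margin 0.41
1.37 [ 0.554 -0.159  0.178] [-0.63 -0.48  2.21  0.51  0.94 -1.79] 0.0 margin 0.37
1.89 [ 0.533 -0.159  0.162] [-0.66 -0.53  2.26  0.52  0.94 -1.83] 0.0 margin 0.32
2.42 [ 0.515 -0.145  0.149] [-0.66 -0.59  2.33  0.52  0.94 -1.83] 0.0 margin 0.25
2.94 [ 0.505 -0.123  0.142] [-0.63 -0.65  2.37  0.5   0.94 -1.79] 0.0 margin 0.21
3.46 [ 0.505 -0.097  0.143] [-0.56 -0.69  2.39  0.46  0.93 -1.7 ] 0.0 margin 0.19
3.99 [ 0.515 -0.075  0.151] [-0.49 -0.69  2.38  0.42  0.91 -1.61] 0.0 margin 0.2
4.51 [ 0.532 -0.062  0.166] [-0.43 -0.65  2.33  0.38  0.89 -1.54] 0.0 margin 0.25
```

>>> jog_arm([
  {"slide": [0,-1.2,22],"rotation": [0,0,0]},
  {"slide": [0,-1.2,22],"rotation": [0,0,0]},
  {"slide": [0,0,22],"rotation": [0,0,0]},
  {"slide": [0,0,22],"rotation": [0,0,0]},
  {"slide": [0,0,0],"rotation": [0,0,0]},
  {"slide": [0,0,0],"rotation": [0,0,0]},
])

```text
time: 7.35
tool_pos: [0.5322, -0.0602, 0.1648]
tool_rot: [0.324, 0.0, 0.946, 0.019]
contact_force: [-1.1, 0.5, 0.5]
gripper_width: 0.999
```

```bash
python3 look.py pre2
```

```text
7.4 [-0.426 -0.652  2.331  0.375  0.891 -2.148] [ 0.5327 -0.0609  0.1666] [-0.3 -0.3  0.2] 1.0016499233209042
wheel_centre [] pred [239.2 234.6]
crank_grip [([313.3, 251.9], 0.83)] pred [312.6 248.3]
delta TCP->grasp(tool mm) [ 0.9 -1.3  0.6] axis [-0.001 -0.    -1.   ]
```

View pics/pre2.png

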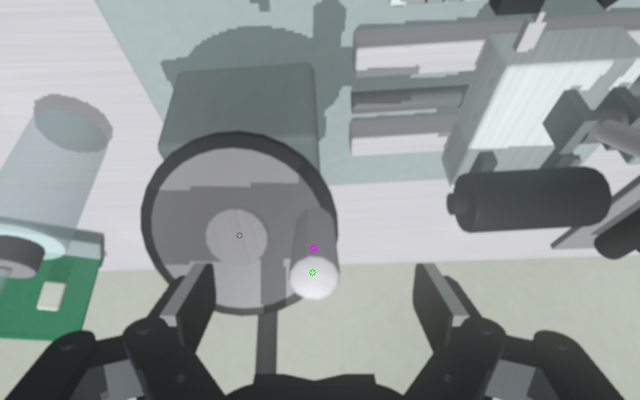

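>>> jog_arm([
  {"slide": [-1,-0.5,0],"rotation": [0,0,0]},
  {"slide": [0,0,0],"rotation": [0,0,0]},
  {"slide": [0,0,0],"rotation": [0,0,0]},
  {"slide": [0,0,0],"rotation": [0,0,0]},
  {"slide": [0,0,0],"rotation": [0,0,0]},
  {"slide": [0,0,0],"rotation": [0,0,0]},
  {"slide": [0,0,0],"rotation": [0,0,0]},
  {"slide": [0,0,0],"rotation": [0,0,0]},
  {"slide": [0,0,0],"rotation": [0,0,0]},
  {"slide": [0,0,0],"rotation": [0,0,0]},
], fingers=0)

```text
time: 8.33
tool_pos: [0.5331, -0.0605, 0.1676]
tool_rot: [0.325, 0.001, 0.946, 0.02]
contact_force: [-10.5, 7.0, 7.0]
gripper_width: 0.234
```

```bash
python3 look.py grip; python3 - <<'E'
from h import *
s=state();R=Ro.from_quat(np.roll(s["tool_rot"],-1)).as_matrix();print((R.T@s["contact_force"]).round(1))
E
```

```text
8.3833 [-0.427 -0.65   2.328  0.379  0.896 -2.149] [ 0.5331 -0.0604  0.1676] [-10.2   7.4   8.7] 0.23703034139146328
wheel_centre [([240.6, 229.9], 0.75)] pred [239.6 230.2]
crank_grip [([312.8, 245.9], 0.8)] pred [313.  242.6]
delta TCP->grasp(tool mm) [ 1.8 -1.8  1.2] axis [ 0.     0.004 -1.   ]
[  2.6   8.  -12.1]
```

View pics/grip.png

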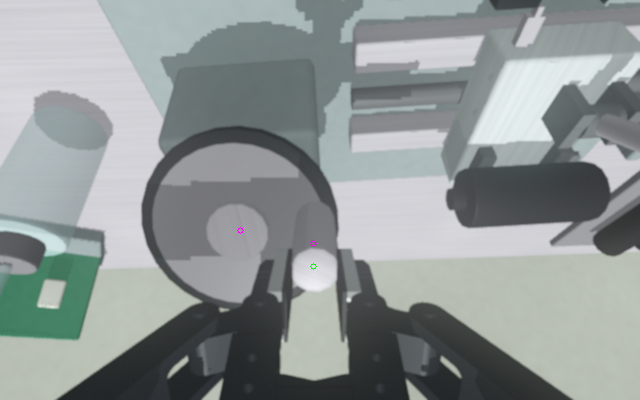

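```bash
cat > ov.py <<'E'
from fit import *
import pickle
def overlay(f,p,th,zw=.151):
    im=f["frame"].copy();B=rz(p[2]);o=np.array([p[0],p[1],0]);V=B@np.array([0,-1,0]);Uw=B@U;A=B@AX;c=o+B@np.array([0,0,zw])
    t=np.linspace(0,2*np.pi,73)
    def circ(cc,r,col):
        q=proj(f,cc+r*(np.cos(t)[:,None]*Uw+np.sin(t)[:,None]*V));cv2.polylines(im,[np.round(q*8).astype(int)],True,col,1,cv2.LINE_AA,3)
    circ(c,.065,(0,0,255));circ(c-A*.014,.065,(0,128,255));circ(c+A*.007,.02,(0,255,255))
    k=c+.05*(np.cos(th)*Uw+np.sin(th)*V);circ(k,.012,(255,0,0));circ(k+A*.069,.012,(0,255,0))
    return im
E
python3 - <<'E'
from ov import *
p=pickle.load(open("p.pkl","rb"));f=optics.grab_frame("wrist");pickle.dump(f,open("grip.pkl","wb"))
im=overlay(f,p,p[3]);up(im,120,100,380,340,3,"pics/ov1.png")
E
```

```text
(no output)
```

View pics/ov1.png

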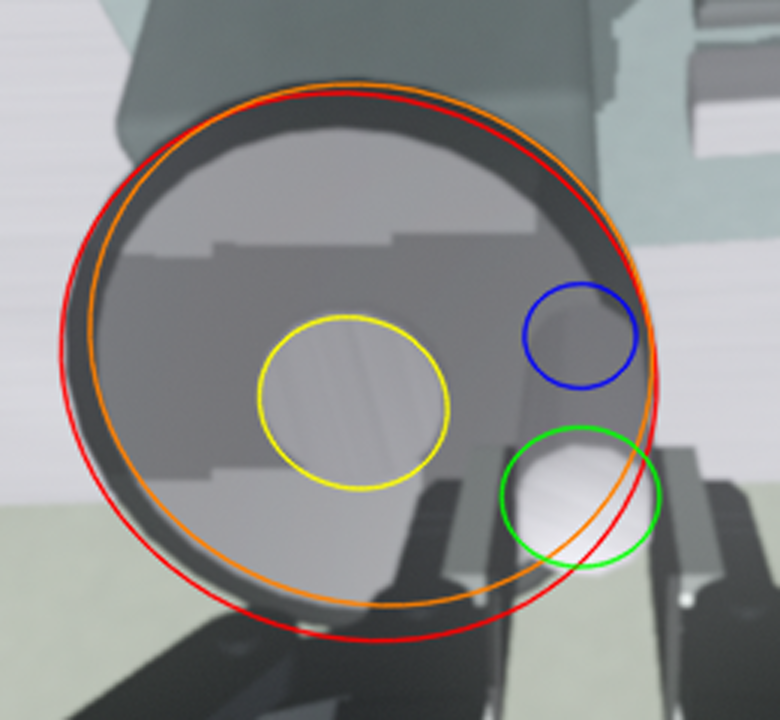

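```bash
cat > arc.py <<'E'
from fit import *
import pickle,sys
# usage: arc.py theta0 dstep_deg n  [r]
p=pickle.load(open("p.pkl","rb"));s=state();R=Ro.from_quat(np.roll(s["tool_rot"],-1)).as_matrix()
B=rz(p[2]);M=R.T@B
th0,st,n=float(sys.argv[1]),float(sys.argv[2]),int(sys.argv[3])
c=lambda t:50*(M@(np.cos(t)*U+np.sin(t)*np.array([0,-1,0])))
acc=np.zeros(3);out=[]
for i in range(1,n+1):
    tgt=c(th0+np.radians(st)*i)-c(th0);d=np.round(tgt-acc,1);acc+=d;out.append(d.tolist())
print("end theta",th0+np.radians(st)*n);print(out)
E
python3 arc.py -1.77 9 20
```

```text
end theta 1.371592653589793
[[-7.7, 1.4, 0.0], [-7.9, 0.2, -0.0], [-7.7, -1.1, -0.0], [-7.6, -2.3, -0.0], [-7.0, -3.4, -0.0], [-6.5, -4.4, -0.1], [-5.6, -5.5, 0.0], [-4.8, -6.2, 0.0], [-3.7, -6.9, -0.0], [-2.6, -7.4, -0.0], [-1.4, -7.8, -0.1], [-0.1, -7.8, -0.0], [1.0, -7.8, -0.0], [2.3, -7.5, -0.1], [3.4, -7.0, 0.0], [4.5, -6.5, -0.0], [5.4, -5.7, -0.0], [6.2, -4.7, -0.0], [6.9, -3.7, -0.0], [7.5, -2.6, -0.1]]
```

>>> jog_arm([
  {"slide": [-7.7,1.4,0],"rotation": [0,0,0]},
  {"slide": [-7.9,0.2,0],"rotation": [0,0,0]},
  {"slide": [-7.7,-1.1,0],"rotation": [0,0,0]},
  {"slide": [-7.6,-2.3,0],"rotation": [0,0,0]},
  {"slide": [-7.0,-3.4,0],"rotation": [0,0,0]},
  {"slide": [-6.5,-4.4,0],"rotation": [0,0,0]},
])

```text
time: 9.03
tool_pos: [0.5675, -0.0731, 0.1937]
tool_rot: [0.324, 0.0, 0.946, 0.017]
contact_force: [-18.3, -3.0, 6.0]
gripper_width: 0.236
```

```bash
cat > chk.py <<'E'
from fit import *
import pickle
p=pickle.load(open("p.pkl","rb"));s=state();R=Ro.from_quat(np.roll(s["tool_rot"],-1)).as_matrix();B=rz(p[2])
print("t",s["time"],"tool",s["tool_pos"].round(4),"Ftool",(R.T@s["contact_force"]).round(1),"M",s["ft_torque"].round(2),"w",round(s["gripper_width"],3),"q",s["joint_pos"].round(2))
v=B.T@(s["tool_pos"]+R[:,2]*-.0187-np.array([p[0],p[1],0]))-WC
print("theta(meas)",np.arctan2(-v[1],v@U),"r",np.hypot(v[1],v@U),"h",v@AX)
E
python3 chk.py
```

```text
t 9.0333 tool [ 0.5675 -0.0731  0.1937] Ftool [ 10.8  -2.6 -16. ] M [-0.38  2.04 -0.25] w 0.236 q [-0.41 -0.55  2.22  0.36  0.89 -2.13]
theta(meas) -0.810429022870799 r 0.049989858858953164 h 0.04603398573822788
```

```bash
python3 - <<'E'
from h import *
f=optics.grab_frame("scene");a=f["frame"][70:270,180:420]
g=optics.grab_frame("side");b=g["frame"][70:270,220:460]
cv2.imwrite("pics/lampchk.png",cv2.resize(np.hstack([a,b]),None,fx=1.66,fy=1.66,interpolation=cv2.INTER_CUBIC))
E
python3 arc.py -0.8276 9 20
```

```text
end theta 2.3139926535897932
[[-5.7, -5.4, 0.0], [-4.7, -6.3, 0.0], [-3.7, -6.9, 0.1], [-2.6, -7.4, -0.0], [-1.4, -7.7, 0.0], [-0.1, -7.9, 0.1], [1.1, -7.8, -0.0], [2.2, -7.5, 0.0], [3.5, -7.0, 0.0], [4.4, -6.5, 0.1], [5.5, -5.6, 0.0], [6.2, -4.8, 0.0], [7.0, -3.7, 0.1], [7.4, -2.5, -0.0], [7.7, -1.4, -0.0], [7.8, -0.2, -0.0], [7.8, 1.1, -0.0], [7.5, 2.3, -0.0], [7.1, 3.4, -0.0], [6.4, 4.5, -0.0]]
```

View pics/lampchk.png

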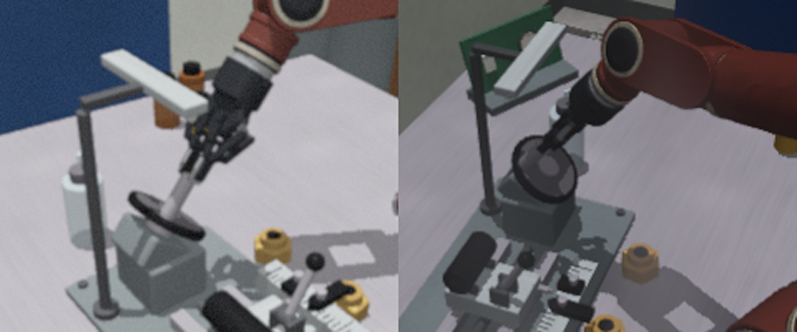

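>>> jog_arm([
  {"slide": [-5.7,-5.4,0]},
  {"slide": [-4.7,-6.3,0]},
  {"slide": [-3.7,-6.9,0]},
  {"slide": [-2.6,-7.4,0]},
  {"slide": [-1.4,-7.7,0]},
  {"slide": [-0.1,-7.9,0]},
  {"slide": [1.1,-7.8,0]},
  {"slide": [2.2,-7.5,0]},
])

```text
invalid input
```

```bash
python3 chk.py
```

```text
t 9.1333 tool [ 0.5683 -0.0742  0.1944] Ftool [  4.9  -4.6 -10.1] M [-0.52  1.16 -0.38] w 0.236 q [-0.42 -0.54  2.22  0.36  0.89 -2.13]
theta(meas) -0.7795776400469647 r 0.049850867912277975 h 0.046123993363924816
```

>>> jog_arm([
  {"slide": [-5.7,-5.4,0],"rotation": [0,0,0]},
  {"slide": [-4.7,-6.3,0],"rotation": [0,0,0]},
  {"slide": [-3.7,-6.9,0],"rotation": [0,0,0]},
  {"slide": [-2.6,-7.4,0],"rotation": [0,0,0]},
  {"slide": [-1.4,-7.7,0],"rotation": [0,0,0]},
  {"slide": [-0.1,-7.9,0],"rotation": [0,0,0]},
  {"slide": [1.1,-7.8,0],"rotation": [0,0,0]},
  {"slide": [2.2,-7.5,0],"rotation": [0,0,0]},
])

```text
time: 9.8
tool_pos: [0.5784, -0.1279, 0.1995]
tool_rot: [0.322, -0.0, 0.946, 0.021]
contact_force: [-19.6, 8.5, 8.9]
gripper_width: 0.235
```

```bash
python3 chk.py
```

```text
t 9.8 tool [ 0.5784 -0.1279  0.1995] Ftool [ 10.2   9.1 -18.7] M [1.19 2.13 0.99] w 0.235 q [-0.53 -0.46  2.16  0.44  0.93 -2.27]
theta(meas) 0.4095841563704199 r 0.04828209389028618 h 0.04568611695011989
```

>>> jog_arm([
  {"slide": [4.0,-7.0,0],"rotation": [0,0,0]},
  {"slide": [4.9,-6.5,0],"rotation": [0,0,0]},
  {"slide": [5.5,-5.6,0],"rotation": [0,0,0]},
  {"slide": [6.2,-4.8,0],"rotation": [0,0,0]},
  {"slide": [7.0,-3.7,0],"rotation": [0,0,0]},
  {"slide": [7.4,-2.5,0],"rotation": [0,0,0]},
  {"slide": [7.7,-1.4,0],"rotation": [0,0,0]},
  {"slide": [7.8,-0.2,0],"rotation": [0,0,0]},
  {"slide": [7.8,1.1,0],"rotation": [0,0,0]},
  {"slide": [7.5,2.3,0],"rotation": [0,0,0]},
  {"slide": [7.1,3.4,0],"rotation": [0,0,0]},
  {"slide": [6.4,4.5,0],"rotation": [0,0,0]},
])

```text
time: 10.8
tool_pos: [0.5188, -0.15, 0.1523]
tool_rot: [0.327, 0.002, 0.945, 0.017]
contact_force: [3.0, -3.3, 0.2]
gripper_width: 0.236
```

```bash
python3 chk.py; python3 arc.py 2.314 9 20
```

```text
t 10.8 tool [ 0.5188 -0.15    0.1523] Ftool [-2.5 -3.3  1.6] M [-0.28 -0.19 -0.23] w 0.236 q [-0.67 -0.58  2.31  0.52  0.94 -2.45]
theta(meas) 2.2860441222429113 r 0.0500804321765696 h 0.045957440589713724
end theta 5.455592653589793
[[5.7, 5.4, -0.0], [4.7, 6.3, -0.1], [3.7, 6.9, -0.0], [2.6, 7.4, -0.1], [1.4, 7.7, 0.0], [0.2, 7.9, -0.0], [-1.1, 7.7, -0.1], [-2.3, 7.5, 0.0], [-3.4, 7.1, 0.0], [-4.4, 6.5, -0.0], [-5.5, 5.6, -0.0], [-6.2, 4.8, -0.0], [-6.9, 3.7, -0.0], [-7.4, 2.6, -0.0], [-7.8, 1.4, 0.0], [-7.8, 0.1, 0.0], [-7.8, -1.0, 0.1], [-7.5, -2.3, -0.0], [-7.1, -3.4, 0.0], [-6.4, -4.5, 0.1]]
```

>>> jog_arm([
  {"slide": [5.7,5.4,0],"rotation": [0,0,0]},
  {"slide": [4.7,6.3,0],"rotation": [0,0,0]},
  {"slide": [3.7,6.9,0],"rotation": [0,0,0]},
  {"slide": [2.6,7.4,0],"rotation": [0,0,0]},
  {"slide": [1.4,7.7,0],"rotation": [0,0,0]},
  {"slide": [0.2,7.9,0],"rotation": [0,0,0]},
  {"slide": [-1.1,7.7,0],"rotation": [0,0,0]},
  {"slide": [-2.3,7.5,0],"rotation": [0,0,0]},
  {"slide": [-3.4,7.1,0],"rotation": [0,0,0]},
  {"slide": [-4.4,6.5,0],"rotation": [0,0,0]},
  {"slide": [-5.5,5.6,0],"rotation": [0,0,0]},
  {"slide": [-6.2,4.8,0],"rotation": [0,0,0]},
  {"slide": [-6.9,3.7,0],"rotation": [0,0,0]},
])

```text
time: 11.88
tool_pos: [0.5251, -0.0633, 0.1611]
tool_rot: [0.323, -0.0, 0.946, 0.019]
contact_force: [-15.6, 0.9, 9.4]
gripper_width: 0.234
```

```bash
python3 chk.py; python3 - <<'E'
from h import *
for n in ("scene","side"):
    f=optics.grab_frame(n);pickle=None
    if n=="scene": up(f["frame"],320,200,440,310,6,"pics/sc2.png")
    else: up(f["frame"],260,200,380,310,6,"pics/sd2.png")
    for th in ("pointer_tip","pointed_rider","square_rider"):
        print(n,th,[(np.round(x["uv"],1).tolist(),round(x["score"],2)) for x in place_of(th,n)[:2]])
E
```

```text
t 11.8833 tool [ 0.5251 -0.0633  0.1611] Ftool [  6.6   1.4 -17. ] M [0.33 1.5  0.33] w 0.234 q [-0.44 -0.67  2.35  0.38  0.9  -2.16]
theta(meas) -1.936789102932451 r 0.051683627839706286 h 0.04608560295498168
scene pointer_tip [([359.7, 252.6], 0.74), ([386.6, 260.4], 0.67)]
scene pointed_rider [([364.5, 258.9], 0.66), ([447.0, 329.0], 0.42)]
scene square_rider [([351.3, 246.1], 0.46)]
side pointer_tip [([313.6, 247.9], 0.56)]
side pointed_rider [([310.5, 254.4], 0.82), ([307.4, 205.8], 0.54)]
side square_rider [([296.0, 231.3], 0.48), ([319.0, 242.1], 0.47)]
```

View pics/sc2.png

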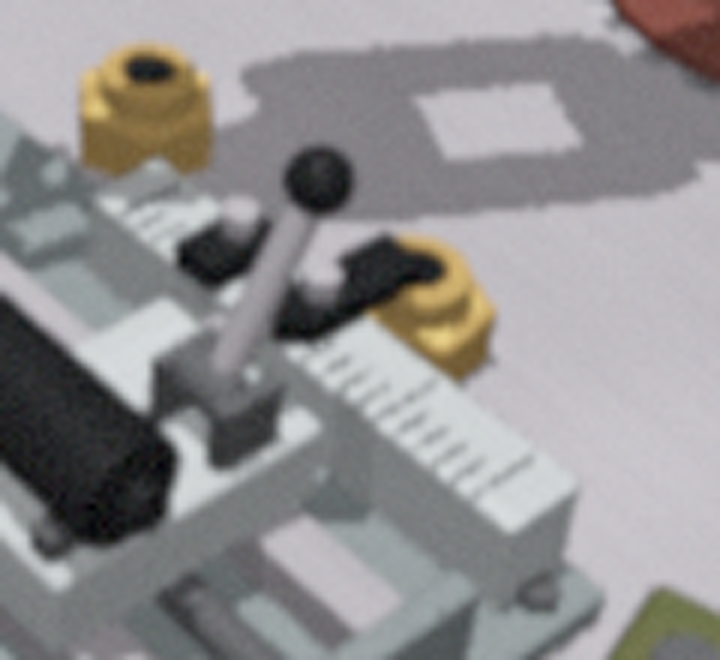

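View pics/sd2.png

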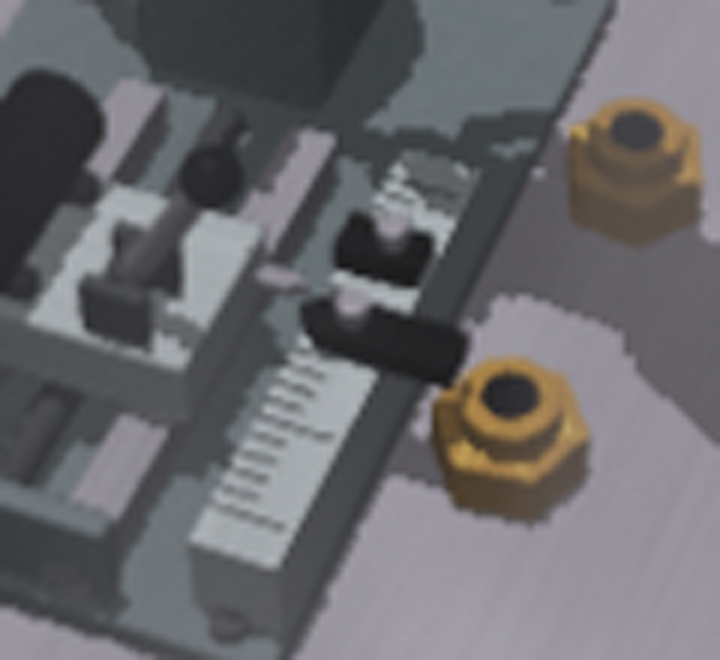

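```bash
python3 - <<'E'
from fit import *
import pickle
p=pickle.load(open("p.pkl","rb"));B=rz(p[2]);o=np.array([p[0],p[1],0])
f=optics.grab_frame("side")
loc=lambda uv,z:(B.T@(atz(f,uv,z)-o)*1000).round(1)
c=lambda a,b:(260+a/6-.4,200+b/6-.4)
print("pointer",loc(c(300,285),.066),"rider nose top",loc(c(302,303),.074))
# rider tail corners
print("tail",loc(c(468,335),.074),loc(c(447,383),.074))
print("nose edges",loc(c(317,295),.074),loc(c(318,325),.074))
E
```

```text
pointer [-85.7 202.1  66. ] rider nose top [-93.7 217.7  74. ]
tail [-167.4  207.8   74. ] [-168.8  236.    74. ]
nose edges [-97.9 211.   74. ] [-105.2  226.7   74. ]
```

```bash
python3 - <<'E'
import cv2
from h import up
im=cv2.imread("pics/wrist0.png");up(im,30,20,180,200,4,"pics/w0z.png")
E
```

```text
(no output)
```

View pics/w0z.png

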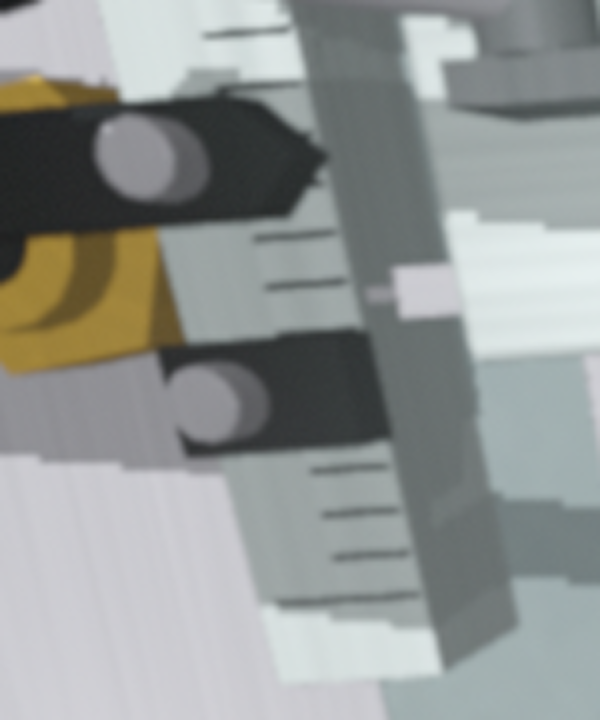

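```bash
cat > w0.py <<'E'
from fit import *
import pickle
fs,_=pickle.load(open("v1.pkl","rb"))
w0=dict(fs["wrist"]);w0["R"]=np.array([[0.999999910569301,-9.880839801978853e-05,-0.0004112156277851516],[3.6356598690569155e-05,-0.9486407558020223,0.31635536206862086],[-0.00042135447047067715,-0.316355348727141,-0.948640667372078]]);w0["t"]=np.array([-0.62326778,-0.04226003,0.38000909])
E
python3 - <<'E'
from w0 import *
c=lambda a,b:(30+a/4-.375,20+b/4-.375)
ticks={110:((278,606),(420,597)),120:((333,559),(410,553)),130:((322,516),(399,511)),140:((310,471),(388,466)),180:((266,287),(347,281)),190:((254,240),(336,234)),220:((217,93),(300,85)),230:((203,36),(290,28))}
W=[];Lc=[]
for y,(l,r) in ticks.items():
    a=atz(w0,c(*l),.06);b=atz(w0,c(*r),.06);print(y,a[:2].round(4),b[:2].round(4),"ang",np.degrees(np.arctan2(b[1]-a[1],b[0]-a[0])).round(1))
    W.append(b);Lc.append(y)
W=np.array(W);Lc=np.array(Lc)/1000.
print("scale",np.linalg.norm(W[-1]-W[0])/(Lc[-1]-Lc[0]),"yaw",np.arctan2(-(W[-1]-W[0])[0],(W[-1]-W[0])[1]))
cx=np.polyfit(Lc,W[:,0],1);cy=np.polyfit(Lc,W[:,1],1);print((np.polyval(cy,Lc)-W[:,1]).round(4),(np.polyval(cx,Lc)-W[:,0]).round(4))
d=np.array([cx[0],cy[0]]);o=np.array([cx[1],cy[1]]);sc=np.linalg.norm(d);
def y(uv,z): 
    X=atz(w0,c(*uv),z)[:2]; return ((X-o)@d/sc**2*1000).round(2),np.round(np.cross(d/sc,X-o)*-1000,1)
print("pointer",y((368,294),.066),y((392,293),.066),y((455,290),.066),"rider top tip",y((327,157),.074),"shoulders",y((258,102),.074),y((290,214),.074),y((0,112),.074),y((0,236),.074))
print("square",y((372,328),.074),y((392,440),.074))
E
```

```text
110 [0.4217 0.0011] [0.4556 0.0032] ang 3.6
120 [0.4368 0.0123] [0.455  0.0137] ang 4.3
130 [0.4361 0.0223] [0.4541 0.0234] ang 3.6
140 [0.4353 0.0326] [0.4533 0.0337] ang 3.4
180 [0.4331 0.0727] [0.4511 0.0739] ang 3.7
190 [0.4324 0.0825] [0.4504 0.0836] ang 3.6
220 [0.4303 0.1118] [0.4481 0.1132] ang 4.6
230 [0.4296 0.1227] [0.4481 0.1241] ang 4.3
scale 1.0092493835599121 yaw 0.06268184292869355
[ 0.0003 -0.0002  0.0001 -0.0002 -0.0003  0.      0.0005 -0.0003] [-0.0001 -0.0002  0.0001  0.0003 -0.0001 -0.0001  0.0003 -0.0003]
pointer (np.float64(177.24), np.float64(7.3)) (np.float64(177.09), np.float64(12.5)) (np.float64(176.78), np.float64(26.2)) rider top tip (np.float64(203.97), np.float64(9.5)) shoulders (np.float64(215.05), np.float64(-1.9)) (np.float64(193.78), np.float64(-0.8)) (np.float64(216.96), np.float64(-54.8)) (np.float64(193.79), np.float64(-62.4))
square (np.float64(170.39), np.float64(10.8)) (np.float64(147.19), np.float64(9.6))<stdin>:13: DeprecationWarning: Arrays of 2-dimensional vectors are deprecated. Use arrays of 3-dimensional vectors instead. (deprecated in NumPy 2.0)
```

```bash
python3 arc.py 4.356 12 20;  python3 arc.py 8.5448 12 19
```

```text
end theta 8.544790204786391
[[-10.0, 3.2, 0.0], [-10.4, 1.0, 0.0], [-10.3, -1.1, -0.0], [-10.0, -3.3, -0.0], [-9.0, -5.3, -0.0], [-7.7, -7.0, -0.1], [-6.1, -8.5, 0.0], [-4.2, -9.6, -0.0], [-2.2, -10.2, -0.0], [0.1, -10.5, -0.1], [2.2, -10.2, -0.0], [4.3, -9.5, -0.0], [6.2, -8.4, -0.1], [7.8, -7.0, 0.0], [9.1, -5.2, 0.0], [9.9, -3.1, 0.0], [10.4, -1.1, 0.0], [10.4, 1.2, 0.0], [10.0, 3.2, 0.0], [9.0, 5.3, 0.1]]
end theta 12.524150694547071
[[7.7, 7.0, 0.0], [6.1, 8.5, 0.1], [4.2, 9.6, -0.0], [2.2, 10.2, 0.0], [-0.1, 10.5, 0.0], [-2.2, 10.2, 0.1], [-4.3, 9.5, -0.0], [-6.2, 8.4, 0.0], [-7.8, 7.0, 0.0], [-9.1, 5.2, 0.0], [-9.9, 3.2, 0.1], [-10.4, 1.0, -0.0], [-10.4, -1.1, -0.1], [-10.0, -3.3, 0.0], [-9.0, -5.3, 0.0], [-7.7, -7.0, -0.0], [-6.1, -8.5, -0.0], [-4.2, -9.6, -0.1], [-2.1, -10.2, 0.0]]
```

>>> jog_arm([
  {"slide": [-10.0,3.2,0],"rotation": [0,0,0]},
  {"slide": [-10.4,1.0,0],"rotation": [0,0,0]},
  {"slide": [-10.3,-1.1,0],"rotation": [0,0,0]},
  {"slide": [-10.0,-3.3,0],"rotation": [0,0,0]},
  {"slide": [-9.0,-5.3,0],"rotation": [0,0,0]},
  {"slide": [-7.7,-7.0,0],"rotation": [0,0,0]},
  {"slide": [-6.1,-8.5,0],"rotation": [0,0,0]},
  {"slide": [-4.2,-9.6,0],"rotation": [0,0,0]},
  {"slide": [-2.2,-10.2,0],"rotation": [0,0,0]},
  {"slide": [0.1,-10.5,0],"rotation": [0,0,0]},
  {"slide": [2.2,-10.2,0],"rotation": [0,0,0]},
  {"slide": [4.3,-9.5,0],"rotation": [0,0,0]},
  {"slide": [6.2,-8.4,0],"rotation": [0,0,0]},
  {"slide": [7.8,-7.0,0],"rotation": [0,0,0]},
  {"slide": [9.1,-5.2,0],"rotation": [0,0,0]},
  {"slide": [9.9,-3.1,0],"rotation": [0,0,0]},
  {"slide": [10.4,-1.1,0],"rotation": [0,0,0]},
  {"slide": [10.4,1.2,0],"rotation": [0,0,0]},
  {"slide": [10.0,3.2,0],"rotation": [0,0,0]},
  {"slide": [9.0,5.3,0],"rotation": [0,0,0]},
])

```text
time: 14.0
tool_pos: [0.5199, -0.1511, 0.1531]
tool_rot: [0.326, 0.001, 0.945, 0.017]
contact_force: [4.9, -0.5, 3.2]
gripper_width: 0.233
```

```bash
python3 chk.py
```

```text
t 14.0 tool [ 0.5199 -0.1511  0.1531] Ftool [-5.8 -0.4  0.5] M [ 0.14 -0.61  0.1 ] w 0.233 q [-0.67 -0.57  2.31  0.53  0.94 -2.45]
theta(meas) 2.248940363576212 r 0.050124151411262106 h 0.04596978837342849
```

>>> jog_arm([
  {"slide": [7.7,7.0,0],"rotation": [0,0,0]},
  {"slide": [6.1,8.5,0],"rotation": [0,0,0]},
  {"slide": [4.2,9.6,0],"rotation": [0,0,0]},
  {"slide": [2.2,10.2,0],"rotation": [0,0,0]},
  {"slide": [-0.1,10.5,0],"rotation": [0,0,0]},
  {"slide": [-2.2,10.2,0],"rotation": [0,0,0]},
  {"slide": [-4.3,9.5,0],"rotation": [0,0,0]},
  {"slide": [-6.2,8.4,0],"rotation": [0,0,0]},
  {"slide": [-7.8,7.0,0],"rotation": [0,0,0]},
  {"slide": [-9.1,5.2,0],"rotation": [0,0,0]},
  {"slide": [-9.9,3.2,0],"rotation": [0,0,0]},
  {"slide": [-10.4,1.0,0],"rotation": [0,0,0]},
  {"slide": [-10.4,-1.1,0],"rotation": [0,0,0]},
  {"slide": [-10.0,-3.3,0],"rotation": [0,0,0]},
])

```text
time: 15.17
tool_pos: [0.5575, -0.0647, 0.1864]
tool_rot: [0.324, -0.0, 0.946, 0.018]
contact_force: [-14.4, 0.4, 8.0]
gripper_width: 0.232
```

```bash
python3 chk.py; python3 - <<'E'
from h import *
import pickle
f=optics.grab_frame("side");pickle.dump(f,open("side3.pkl","wb"));up(f["frame"],280,220,350,280,10,"pics/sd3.png")
f=optics.grab_frame("scene");pickle.dump(f,open("scene3.pkl","wb"));up(f["frame"],335,230,395,275,10,"pics/sc3.png")
E
```

```text
t 15.1667 tool [ 0.5575 -0.0647  0.1864] Ftool [  6.5   0.8 -15.1] M [0.09 1.44 0.12] w 0.232 q [-0.41 -0.58  2.25  0.36  0.89 -2.12]
theta(meas) -1.108800198766059 r 0.050401414058367136 h 0.04612050126242846
```

View pics/sd3.png

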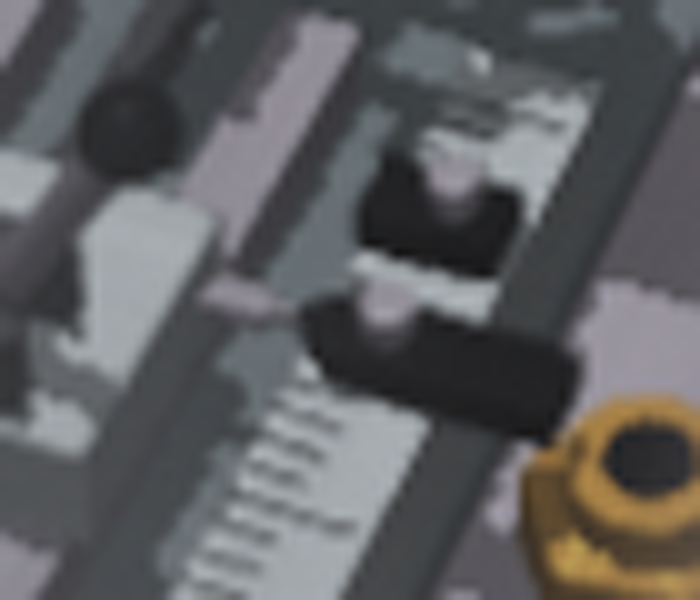

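View pics/sc3.png

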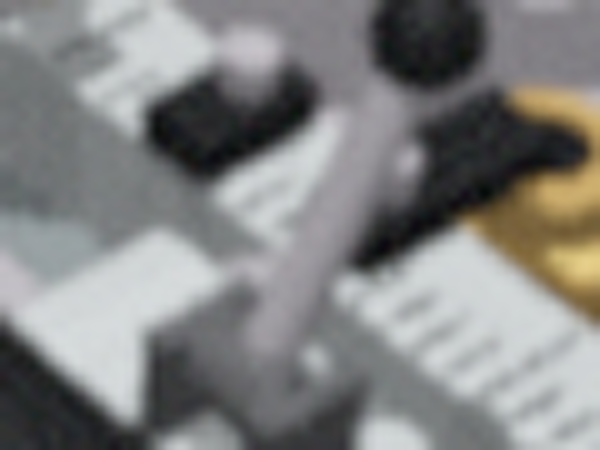

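```bash
python3 - <<'E'
from fit import *
import pickle
f=pickle.load(open("side3.pkl","rb"))
B=rz(.063)
c=lambda a,b:(280+a/10-.45,220+b/10-.45)
L=lambda uv,z:((B.T@(atz(f,c(*uv),z)-[.5592,-.1098,0]))*1000).round(1)[:2]
print("pointer tip",L((292,308),.066),"base",L((215,288),.066))
print("far edge z74",L((420,318),.074),L((570,343),.074),L((350,282),.074))
print("near edge z60",L((400,403),.06),L((550,440),.06),L((440,413),.06))
print("nose",L((300,318),.074),L((300,318),.067))
print("ticks",[L(u,.06) for u in ((300,365),(275,400),(260,430),(237,468),(353,530))])
E
```

```text
pointer tip [-86.6 214. ] base [-64.8 215. ]
far edge z74 [-122.   211.3] [-161.4  205. ] [-100.2  206.5]
near edge z60 [-123.4  229. ] [-164.1  226.3] [-134.3  228.3]
nose [-92.9 222.7] [-90.3 217.2]
ticks [array([-94. , 226.6]), array([-92.7, 240. ]), array([-93. , 250.6]), array([-92.6, 264.4]), array([-128.1,  272.1])]
```

>>> jog_arm([
  {"slide": [-9.0,-5.3,0],"rotation": [0,0,0]},
  {"slide": [-7.7,-7.0,0],"rotation": [0,0,0]},
  {"slide": [-6.1,-8.5,0],"rotation": [0,0,0]},
  {"slide": [-4.2,-9.6,0],"rotation": [0,0,0]},
  {"slide": [-2.1,-10.2,0],"rotation": [0,0,0]},
  {"slide": [0,0,0],"rotation": [0,0,0]},
  {"slide": [0,0,0],"rotation": [0,0,0]},
])

```text
time: 15.85
tool_pos: [0.5805, -0.1076, 0.2023]
tool_rot: [0.324, 0.001, 0.946, 0.017]
contact_force: [-10.9, -2.3, 5.9]
gripper_width: 0.233
```

```bash
python3 chk.py
```

```text
t 15.85 tool [ 0.5805 -0.1076  0.2023] Ftool [  4.9  -2.  -11.4] M [-0.24  1.06 -0.19] w 0.233 q [-0.48 -0.48  2.17  0.4   0.91 -2.21]
theta(meas) -0.021055704149373917 r 0.04846942852495562 h 0.04594248824491863
```

```bash
python3 - <<'E'
from kin import *
s=state();q=s["joint_pos"];R0=Ro.from_quat(np.roll(s["tool_rot"],-1));p0=s["tool_pos"];R=R0.as_matrix()
print(fk(q,KV)[0]-p0)
def t(p,R,q,n):
    q,e=ik(p,R,q);print(n,p.round(3),q.round(2),round(e,5),"margin",np.minimum(q-LO,HI-q).round(2));return q
p1=p0-R[:,2]*.095;q=t(p1,R0,q,"retreat")
p2=p1+R[:,1]*.21;
for k in (.33,.66,1): q=t(p1+(p2-p1)*k,R0,q,"side")
for k in (9.5,19,28.5,38): q=t(p2,R0*Ro.from_euler('y',k,degrees=True),q,"untilt")
Rv=R0*Ro.from_euler('y',38,degrees=True);print(Rv.as_matrix().round(3))
for X in ([.47,.1,.27],[.42,.1,.26],[.42,.13,.165],[.5,.13,.165]): q=t(np.array(X),Rv,q,"goal")
E
```

```text
[-1.09671208e-04 -2.07368668e-05 -1.89541940e-05]
retreat [ 0.522 -0.111  0.277] [-0.56 -0.7   2.17  0.4   1.13 -2.21] 0.0 margin [2.45 0.31 0.41 1.42 1.04 0.93]
side [ 0.522 -0.041  0.279] [-0.38 -0.76  2.2   0.29  1.1  -2.  ] 0.0 margin [2.63 0.25 0.38 1.31 1.01 1.14]
side [0.521 0.028 0.282] [-0.17 -0.77  2.21  0.16  1.07 -1.77] 0.0 margin [2.84 0.24 0.37 1.18 0.98 1.37]
side [0.52  0.099 0.284] [ 0.05 -0.74  2.18  0.    1.03 -1.52] 0.0 margin [2.96 0.27 0.4  1.02 0.94 1.62]
untilt [0.52  0.099 0.284] [ 0.04 -0.61  2.06  0.01  1.19 -1.53] 0.0 margin [2.97 0.4  0.52 1.03 1.1  1.61]
untilt [0.52  0.099 0.284] [ 0.04 -0.48  1.95  0.02  1.34 -1.54] 0.0 margin [2.97 0.53 0.63 1.04 1.25 1.6 ]
untilt [0.52  0.099 0.284] [ 0.03 -0.34  1.83  0.03  1.49 -1.55] 0.0 margin [2.98 0.67 0.75 1.05 1.13 1.59]
untilt [0.52  0.099 0.284] [ 0.03 -0.22  1.72  0.03  1.64 -1.55] 0.0 margin [2.98 0.79 0.86 1.05 0.98 1.59]
[[-1.    -0.009 -0.003]
 [-0.009  0.999  0.032]
 [ 0.003  0.032 -0.999]]
goal [0.47 0.1  0.27] [ 0.03 -0.34  1.84  0.03  1.64 -1.54] 0.0 margin [2.98 0.67 0.74 1.05 0.98 1.6 ]
goal [0.42 0.1  0.26] [ 0.04 -0.47  1.95  0.03  1.66 -1.54] 0.0 margin [2.97 0.54 0.63 1.05 0.96 1.6 ]
goal [0.42  0.13  0.165] [ 0.11 -0.4   2.06  0.03  1.48 -1.48] 0.0 margin [2.9  0.61 0.52 1.05 1.14 1.66]
goal [0.5   0.13  0.165] [ 0.09 -0.19  1.9   0.03  1.44 -1.49] 0.0 margin [2.92 0.82 0.68 1.05 1.18 1.65]
```

>>> jog_arm([
  {"slide": [0,0,0],"rotation": [0,0,0]},
  {"slide": [0,0,0],"rotation": [0,0,0]},
  {"slide": [0,0,0],"rotation": [0,0,0]},
  {"slide": [0,0,0],"rotation": [0,0,0]},
  {"slide": [0,0,0],"rotation": [0,0,0]},
  {"slide": [0,0,0],"rotation": [0,0,0]},
], fingers=0.8)

```text
time: 16.35
tool_pos: [0.5821, -0.1063, 0.203]
tool_rot: [0.325, 0.001, 0.945, 0.018]
contact_force: [-0.7, 0.6, 0.1]
gripper_width: 0.802
```

>>> jog_arm([
  {"slide": [0,0,-24],"rotation": [0,0,0]},
  {"slide": [0,0,-24],"rotation": [0,0,0]},
  {"slide": [0,0,-24],"rotation": [0,0,0]},
  {"slide": [0,0,-24],"rotation": [0,0,0]},
  {"slide": [0,30,0],"rotation": [0,0,0]},
  {"slide": [0,30,0],"rotation": [0,0,0]},
  {"slide": [0,30,0],"rotation": [0,0,0]},
  {"slide": [0,30,0],"rotation": [0,0,0]},
  {"slide": [0,30,0],"rotation": [0,0,0]},
  {"slide": [0,30,0],"rotation": [0,0,0]},
  {"slide": [0,30,0],"rotation": [0,0,0]},
  {"slide": [0,0,0],"rotation": [1.0,6.3,0]},
  {"slide": [0,0,0],"rotation": [1.0,6.3,0]},
  {"slide": [0,0,0],"rotation": [0,6.3,0]},
  {"slide": [0,0,0],"rotation": [0,6.3,0]},
  {"slide": [0,0,0],"rotation": [0,6.4,0]},
  {"slide": [0,0,0],"rotation": [0,6.4,0]},
  {"slide": [0,0,0],"rotation": [0,0,0]},
])

```text
time: 17.85
tool_pos: [0.5236, 0.0999, 0.2835]
tool_rot: [-0.003, 0.005, 1.0, 0.002]
contact_force: [-1.0, -0.4, -1.4]
gripper_width: 0.806
```

Now back to x ≈ 0.42 for an overhead view of the scale.

>>> jog_arm([
  {"slide": [25,0,5],"rotation": [0,0,0]},
  {"slide": [25,0,5],"rotation": [0,0,0]},
  {"slide": [25,0,5],"rotation": [0,0,0]},
  {"slide": [25,0,5],"rotation": [0,0,0]},
  {"slide": [0,0,0],"rotation": [0,0,0]},
  {"slide": [0,0,0],"rotation": [0,0,0]},
  {"slide": [0,0,0],"rotation": [0,0,0]},
], fingers=0)

```text
time: 18.43
tool_pos: [0.4213, 0.1013, 0.2665]
tool_rot: [0.001, 0.004, 1.0, 0.002]
contact_force: [-0.3, -0.4, -0.2]
gripper_width: -0.002
```

```bash
python3 - <<'E'
from fit import *
import pickle
f=optics.grab_frame("wrist");s=state();print(s["tool_pos"].round(4),s["time"])
pickle.dump(f,open("wv.pkl","wb"));cv2.imwrite("pics/wv.png",f["frame"])
for th in ("pointer_tip","pointed_rider","square_rider","lever_ball"):
    print(th,[(np.round(x["uv"],1).tolist(),round(x["score"],2)) for x in place_of(th,"wrist")[:2]])
E
```

```text
[0.4216 0.1012 0.2666] 18.4833
pointer_tip [([313.1, 187.7], 0.69)]
pointed_rider [([313.7, 184.2], 0.7)]
square_rider [([274.3, 183.7], 0.6), ([46.0, 280.4], 0.33)]
lever_ball [([372.5, 240.1], 0.84)]
```

View pics/wv.png

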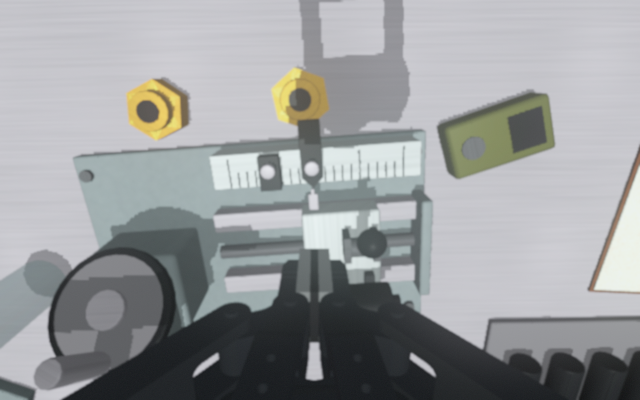

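```bash
python3 - <<'E'
import pickle
from h import *
f=pickle.load(open("wv.pkl","rb"));up(f["frame"],260,110,370,220,7,"pics/wvz.png")
E
```

```text
(no output)
```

View pics/wvz.png

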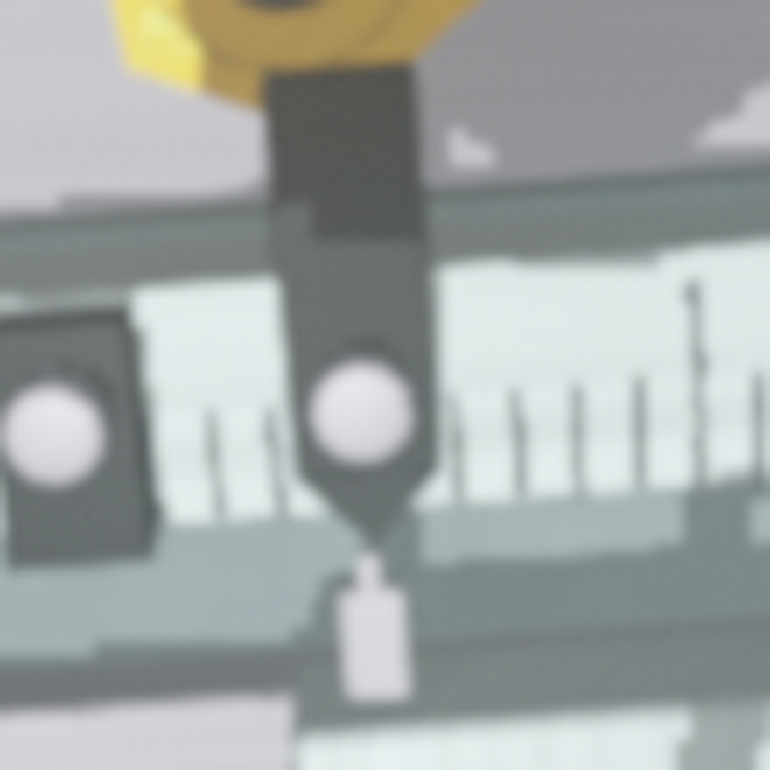

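```bash
python3 - <<'E'
from fit import *
import pickle
f=pickle.load(open("wv.pkl","rb"));g=cv2.cvtColor(f["frame"],cv2.COLOR_BGR2GRAY).astype(float)
B=rz(.063)
L=lambda uv,z:((B.T@(atz(f,uv,z)-[.5592,-.1098,0]))*1000)[:2]
def edges(row,c0,c1,dark):
    x=np.arange(c0,c1,.1);v=np.interp(x,np.arange(640),g[row]);
    if dark: v=-v
    th=(v.max()+min(v[0],v[-1]))/2 if False else (np.percentile(v,98)+np.median(np.r_[v[:15],v[-15:]]))/2
    i=np.where(v>th)[0];return x[i[0]],x[i[-1]]
for row in range(152,176,3):
    a,b=edges(row,294,330,True);print("rider",row,round(a,1),round(b,1),"L",L((a,row),.074).round(1),L((b,row),.074).round(1),"mid",((L((a,row),.074)+L((b,row),.074))/2).round(2))
for row in range(175,188,2):
    a,b=edges(row,304,324,True) if row<188 else (0,0);print("nose",row,round(a,1),round(b,1),"mid",((L((a,row),.074)+L((b,row),.074))/2).round(2))
for row in range(190,210,2):
    a,b=edges(row,303,325,False);print("ptr",row,round(a,1),round(b,1),"mid",((L((a,row),.066)+L((b,row),.066))/2).round(2))
E
```

```text
rider 152 299.6 321.8 L [-134.5  203.9] [-132.7  228. ] mid [-133.58  215.93]
rider 155 299.8 321.9 L [-131.1  203.8] [-129.4  227.9] mid [-130.26  215.85]
rider 158 300.3 321.9 L [-127.8  204.1] [-126.   227.7] mid [-126.91  215.87]
rider 161 300.6 321.9 L [-124.4  204.1] [-122.7  227.5] mid [-123.55  215.78]
rider 164 300.7 322.1 L [-121.   203.9] [-119.3  227.5] mid [-120.17  215.7 ]
rider 167 300.7 322.6 L [-117.6  203.6] [-115.9  227.8] mid [-116.76  215.72]
rider 170 301.2 322.6 L [-114.2  203.9] [-112.5  227.6] mid [-113.34  215.75]
rider 173 301.4 322.5 L [-110.8  203.8] [-109.1  227.3] mid [-109.91  215.55]
nose 175 304.0 321.2 mid [-107.56  216.1 ]
nose 177 304.0 320.5 mid [-105.29  215.55]
nose 179 304.3 319.3 mid [-103.01  214.87]
nose 181 306.0 318.4 mid [-100.66  215.15]
nose 183 307.7 318.7 mid [-98.25 216.1 ]
nose 185 310.2 319.1 mid [-95.79 217.56]
nose 187 311.4 319.4 mid [-93.38 218.23]
ptr 190 310.3 313.3 mid [-87.63 213.72]
ptr 192 310.6 313.7 mid [-85.18 213.95]
ptr 194 309.9 316.0 mid [-82.68 214.69]
ptr 196 308.3 317.2 mid [-80.26 214.28]
ptr 198 308.3 317.3 mid [-77.81 214.16]
ptr 200 308.3 317.5 mid [-75.34 214.1 ]
ptr 202 308.4 317.7 mid [-72.86 214.1 ]
ptr 204 308.6 317.8 mid [-70.37 214.09]
ptr 206 308.7 318.0 mid [-67.86 214.09]
ptr 208 309.0 318.0 mid [-65.35 214.08]
```

>>> jog_arm([
  {"slide": [-25,0,-5],"rotation": [0,0,0]},
  {"slide": [-25,0,-5],"rotation": [0,0,0]},
  {"slide": [-25,0,-5],"rotation": [0,0,0]},
  {"slide": [-25,0,-5],"rotation": [0,0,0]},
  {"slide": [0,0,0],"rotation": [0,-6.4,0]},
  {"slide": [0,0,0],"rotation": [0,-6.4,0]},
  {"slide": [0,0,0],"rotation": [0,-6.3,0]},
  {"slide": [0,0,0],"rotation": [0,-6.3,0]},
  {"slide": [0,0,0],"rotation": [-1.0,-6.3,0]},
  {"slide": [0,0,0],"rotation": [-1.0,-6.3,0]},
  {"slide": [0,-30,0],"rotation": [0,0,0]},
  {"slide": [0,-30,0],"rotation": [0,0,0]},
  {"slide": [0,-30,0],"rotation": [0,0,0]},
  {"slide": [0,-30,0],"rotation": [0,0,0]},
  {"slide": [0,-30,0],"rotation": [0,0,0]},
  {"slide": [0,-30,0],"rotation": [0,0,0]},
  {"slide": [0,-30,0],"rotation": [0,0,0]},
  {"slide": [0,0,0],"rotation": [0,0,0]},
  {"slide": [0,0,0],"rotation": [0,0,0]},
], fingers=0.8)

```text
time: 20.27
tool_pos: [0.523, -0.1115, 0.2784]
tool_rot: [0.325, 0.003, 0.946, 0.018]
contact_force: [-0.5, 0.3, -0.0]
gripper_width: 0.799
```

```bash
python3 - <<'E'
from ov import *
p=pickle.load(open("p.pkl","rb"));f=optics.grab_frame("wrist");s=state();R=Ro.from_quat(np.roll(s["tool_rot"],-1)).as_matrix()
print(s["tool_pos"].round(4),R.round(3).tolist(),s["time"])
tgt=np.array([.5818,-.1068,.203]);print("delta",(R.T@(tgt-s["tool_pos"])*1000).round(1))
print(place_of("crank_grip","wrist")[:1])
cv2.imwrite("pics/re1.png",overlay(f,p,-.03))
E
```

```text
[ 0.5231 -0.1102  0.2786] [[-0.788, -0.008, 0.615], [0.015, 0.999, 0.033], [-0.615, 0.035, -0.788]] 20.3167
delta [ 0.2  0.3 95.8]
[{'uv': [316.5, 191.4], 'score': 0.91}]
```

View pics/re1.png

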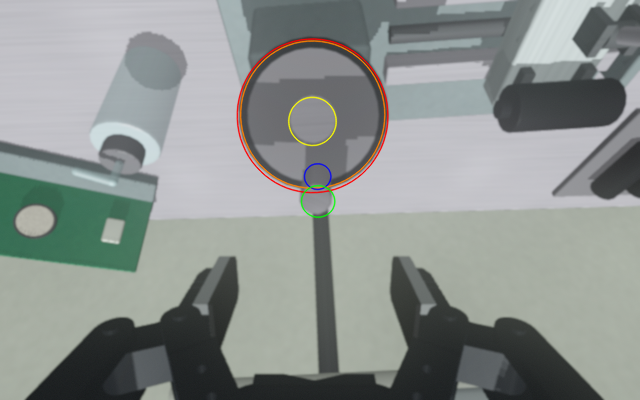

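>>> jog_arm([
  {"slide": [0,0,24],"rotation": [0,0,0]},
  {"slide": [0,0,24],"rotation": [0,0,0]},
  {"slide": [0,0,24],"rotation": [0,0,0]},
  {"slide": [0,0,24],"rotation": [0,0,0]},
  {"slide": [0,0,0],"rotation": [0,0,0]},
], fingers=0.8)

```text
time: 20.78
tool_pos: [0.5814, -0.103, 0.1975]
tool_rot: [0.322, -0.0, 0.947, 0.02]
contact_force: [-1.4, 0.4, -0.3]
gripper_width: 0.797
```

>>> jog_arm([
  {"slide": [0,0,0],"rotation": [0,0,0]},
  {"slide": [0,0,0],"rotation": [0,0,0]},
  {"slide": [0,0,0],"rotation": [0,0,0]},
  {"slide": [0,0,0],"rotation": [0,0,0]},
  {"slide": [0,0,0],"rotation": [0,0,0]},
  {"slide": [0,0,0],"rotation": [0,0,0]},
  {"slide": [0,0,0],"rotation": [0,0,0]},
  {"slide": [0,0,0],"rotation": [0,0,0]},
], fingers=0)

```text
time: 21.45
tool_pos: [0.5825, -0.1069, 0.2061]
tool_rot: [0.327, 0.001, 0.945, 0.017]
contact_force: [-5.1, 0.8, 4.7]
gripper_width: 0.23
```

```bash
python3 chk.py; python3 arc.py -0.04 10 4
```

```text
t 21.45 tool [ 0.5825 -0.1069  0.2061] Ftool [ 1.1  1.  -6.8] M [0.06 0.6  0.06] w 0.23 q [-0.48 -0.49  2.16  0.41  0.91 -2.21]
theta(meas) -0.030534633705148154 r 0.05227878050680399 h 0.047682921413868186
end theta 0.6581317007977318
[[-0.1, -8.7, 0.0], [1.5, -8.6, 0.0], [2.9, -8.2, 0.0], [4.2, -7.6, 0.1]]
```

>>> jog_arm([
  {"slide": [-0.1,-8.7,0],"rotation": [0,0,0]},
  {"slide": [1.5,-8.6,0],"rotation": [0,0,0]},
  {"slide": [2.9,-8.2,0],"rotation": [0,0,0]},
  {"slide": [4.2,-7.6,0],"rotation": [0,0,0]},
  {"slide": [2.2,-3.1,0],"rotation": [0,0,0]},
  {"slide": [0,0,0],"rotation": [0,0,0]},
  {"slide": [0,0,0],"rotation": [0,0,0]},
  {"slide": [0,0,0],"rotation": [0,0,0]},
])

```text
time: 22.12
tool_pos: [0.5737, -0.1427, 0.1973]
tool_rot: [0.326, 0.001, 0.945, 0.017]
contact_force: [-9.4, 1.7, 4.6]
gripper_width: 0.227
```

```bash
python3 chk.py
```

```text
t 22.1167 tool [ 0.5737 -0.1427  0.1973] Ftool [ 4.5  1.9 -9.4] M [0.2  1.01 0.24] w 0.227 q [-0.57 -0.46  2.16  0.46  0.93 -2.32]
theta(meas) 0.7199319938739586 r 0.05106097013135988 h 0.04741441551937592
```

>>> jog_arm([
  {"slide": [0,0,0],"rotation": [0,0,0]},
  {"slide": [0,0,0],"rotation": [0,0,0]},
  {"slide": [0,0,0],"rotation": [0,0,0]},
  {"slide": [0,0,0],"rotation": [0,0,0]},
  {"slide": [0,0,0],"rotation": [0,0,0]},
  {"slide": [0,0,0],"rotation": [0,0,0]},
], fingers=0.8)

```text
time: 22.62
tool_pos: [0.5741, -0.1426, 0.1955]
tool_rot: [0.326, 0.001, 0.945, 0.018]
contact_force: [-1.4, -0.2, 0.2]
gripper_width: 0.797
```

>>> jog_arm([
  {"slide": [0,0,-24],"rotation": [0,0,0]},
  {"slide": [0,0,-24],"rotation": [0,0,0]},
  {"slide": [0,0,-24],"rotation": [0,0,0]},
  {"slide": [0,0,-24],"rotation": [0,0,0]},
  {"slide": [0,30,0],"rotation": [0,0,0]},
  {"slide": [0,30,0],"rotation": [0,0,0]},
  {"slide": [0,30,0],"rotation": [0,0,0]},
  {"slide": [0,30,0],"rotation": [0,0,0]},
  {"slide": [0,30,0],"rotation": [0,0,0]},
  {"slide": [0,30,0],"rotation": [0,0,0]},
  {"slide": [0,30,0],"rotation": [0,0,0]},
  {"slide": [0,35,0],"rotation": [0,0,0]},
  {"slide": [0,0,0],"rotation": [1.0,6.3,0]},
  {"slide": [0,0,0],"rotation": [1.0,6.3,0]},
  {"slide": [0,0,0],"rotation": [0,6.3,0]},
  {"slide": [0,0,0],"rotation": [0,6.3,0]},
  {"slide": [0,0,0],"rotation": [0,6.4,0]},
  {"slide": [0,0,0],"rotation": [0,6.4,0]},
  {"slide": [0,0,0],"rotation": [0,0,0]},
])

```text
time: 24.2
tool_pos: [0.5152, 0.0989, 0.277]
tool_rot: [-0.003, 0.005, 1.0, 0.002]
contact_force: [-0.6, -0.2, -0.2]
gripper_width: 0.801
```

>>> jog_arm([
  {"slide": [25,0,5],"rotation": [0,0,0]},
  {"slide": [25,0,5],"rotation": [0,0,0]},
  {"slide": [25,0,5],"rotation": [0,0,0]},
  {"slide": [20,0,5],"rotation": [0,0,0]},
  {"slide": [0,0,0],"rotation": [0,0,0]},
  {"slide": [0,0,0],"rotation": [0,0,0]},
  {"slide": [0,0,0],"rotation": [0,0,0]},
], fingers=0)

```text
time: 24.78
tool_pos: [0.418, 0.1001, 0.2598]
tool_rot: [0.001, 0.004, 1.0, 0.002]
contact_force: [-0.8, -0.1, 0.8]
gripper_width: 0.005
```

```bash
cat > meas.py <<'E'
from fit import *
import pickle
f=optics.grab_frame("wrist");s=state();print(s["tool_pos"].round(4),s["time"]);pickle.dump(f,open("wv2.pkl","wb"))
cv2.imwrite("pics/wv2.png",f["frame"])
g=cv2.cvtColor(f["frame"],cv2.COLOR_BGR2GRAY).astype(float)
B=rz(.063)
o=np.array([.5592,-.1098,0])
L=lambda uv,z:((B.T@(atz(f,uv,z)-o))*1000)[:2]
P=lambda x,y,z:proj(f,B@np.array([x,y,z])+o)[0]
def edges(row,c0,c1,dark):
    x=np.arange(c0,c1,.1);v=np.interp(x,np.arange(640),g[row])
    if dark: v=-v
    th=(np.percentile(v,98)+np.median(np.r_[v[:15],v[-15:]]))/2
    i=np.where(v>th)[0];return x[i[0]],x[i[-1]]
def run(z,xs,dark,yc,hw):
    for x in xs:
        c=P(x,yc,z);a,b=edges(int(round(c[1])),c[0]-hw,c[0]+hw,dark);r=int(round(c[1]))
        print(int(dark),r,round(a,1),round(b,1),((L((a,r),z)+L((b,r),z))/2).round(2),"w",round(L((b,r),z)[1]-L((a,r),z)[1],1))
run(.074,(-.133,-.128,-.122,-.116,-.111),True,.2157,17)
run(.066,(-.088,-.086,-.078,-.075,-.072,-.069),False,.2157,10)
c=P(-.1,.2157,.07).astype(int);up(f["frame"],c[0]-50,c[1]-45,c[0]+50,c[1]+45,7,"pics/wv2z.png");print(c)
for th in ("lever_ball",): print(th,[(np.round(x["uv"],1).tolist(),round(x["score"],2),atz(f,x["uv"],.177).round(4)) for x in place_of(th,"wrist")[:2]])
E
python3 meas.py
```

```text
[0.4182 0.1001 0.2599] 24.8333
1 157 300.7 322.9 [-132.86  215.91] w 23.8
1 161 300.9 323.0 [-128.47  215.79] w 23.8
1 167 301.6 323.1 [-121.8   215.74] w 23.3
1 172 301.7 323.5 [-116.2   215.61] w 23.7
1 177 302.4 323.6 [-110.53  215.56] w 23.2
0 194 312.3 315.3 [-88.27 214.92] w 3.4
0 196 312.8 316.0 [-85.82 215.46] w 3.6
0 202 310.4 319.5 [-78.53 215.57] w 10.4
0 205 310.5 319.7 [-74.86 215.46] w 10.6
0 207 310.6 320.1 [-72.39 215.55] w 10.9
0 210 310.9 320.4 [-68.67 215.62] w 11.0
[313 185]
lever_ball [([376.2, 249.4], 0.95, array([0.4712, 0.1515, 0.177 ]))]
```

View pics/wv2z.png

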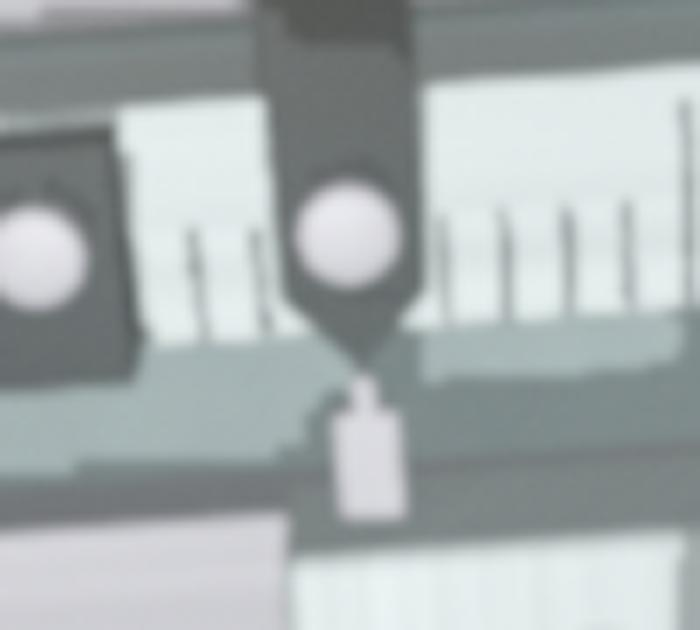

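>>> jog_arm([
  {"slide": [0,17,0],"rotation": [0,0,0]},
  {"slide": [0,17,0],"rotation": [0,0,0]},
  {"slide": [0,15,0],"rotation": [0,0,0]},
  {"slide": [0,0,24],"rotation": [0,0,0]},
  {"slide": [0,0,24],"rotation": [0,0,0]},
  {"slide": [0,0,24],"rotation": [0,0,0]},
  {"slide": [0,0,23],"rotation": [0,0,0]},
  {"slide": [-10,0.7,0],"rotation": [0,0,0]},
  {"slide": [0,0,0],"rotation": [0,0,0]},
  {"slide": [0,0,0],"rotation": [0,0,0]},
])

```text
time: 25.72
tool_pos: [0.4288, 0.1502, 0.1649]
tool_rot: [-0.0, 0.005, 1.0, 0.002]
contact_force: [-0.8, -0.1, 0.4]
gripper_width: -0.002
```

```bash
python3 - <<'E'
from h import *
s=state();print(s["tool_pos"].round(4),s["contact_force"].round(1),s["time"])
a=optics.grab_frame("scene")["frame"][150:310,290:450];b=optics.grab_frame("wrist")["frame"]
cv2.imwrite("pics/lev1.png",np.hstack([cv2.resize(a,(400,400),interpolation=cv2.INTER_CUBIC),b[:,160:520]]))
E
```

```text
[0.4288 0.1502 0.1649] [-0.8 -0.1  0.4] 25.7167
```

View pics/lev1.png

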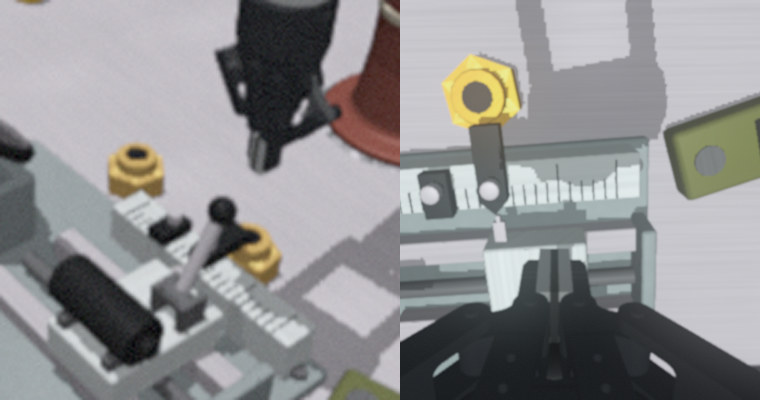

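>>> jog_arm([
  {"slide": [-8,0.6,0],"rotation": [0,0,0]},
  {"slide": [-8,0.6,0],"rotation": [0,0,0]},
  {"slide": [-8,0.6,0],"rotation": [0,0,0]},
  {"slide": [-8,0.6,0],"rotation": [0,0,0]},
  {"slide": [-8,0.6,0],"rotation": [0,0,0]},
  {"slide": [-8,0.6,0],"rotation": [0,0,0]},
])

```text
time: 26.32
tool_pos: [0.4772, 0.1534, 0.1646]
tool_rot: [0.0, 0.004, 1.0, 0.002]
contact_force: [-0.9, -0.2, 0.1]
gripper_width: -0.003
```

```bash
python3 - <<'E'
from h import *
s=state();print(s["tool_pos"].round(4),s["contact_force"].round(1),s["time"])
a=optics.grab_frame("scene")["frame"][150:310,290:450];b=optics.grab_frame("side")["frame"][180:300,240:348]
cv2.imwrite("pics/lev2.png",np.hstack([cv2.resize(a,(400,400),interpolation=cv2.INTER_CUBIC),cv2.resize(b,(360,400),interpolation=cv2.INTER_CUBIC)]))
E
```

```text
[0.4772 0.1534 0.1646] [-0.9 -0.2  0.1] 26.3167
```

View pics/lev2.png

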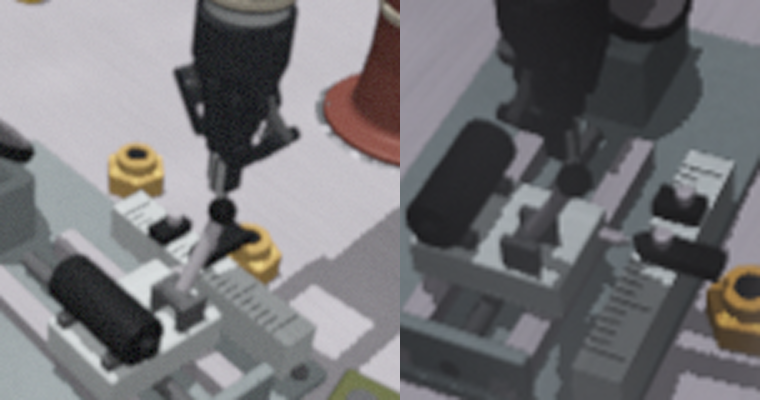

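```bash
python3 - <<'E'
from h import *
s=state()
for n in ("scene","side"):
    f=optics.grab_frame(n);r=place_of("lever_ball",n)
    print(n,"tcp",proj(f,s["tool_pos"])[0].round(1),"ball pred",proj(f,[.4706,.1507,.177])[0].round(1),[(np.round(x["uv"],1).tolist(),round(x["score"],2)) for x in r[:2]])
    if r: 
        u=r[0]["uv"]; c=(int(u[0]),int(u[1]));up(f["frame"],c[0]-40,c[1]-35,c[0]+40,c[1]+35,9,f"pics/b_{n}.png")
        globals()[n]=(f,u)
print(tri([scene[0],side[0]],[scene[1],side[1]]))
E
```

```text
scene tcp [376.2 239.3] ball pred [378.4 233. ] [([377.2, 228.8], 0.66)]
side tcp [290.8 236.7] ball pred [293.4 233.4] [([290.0, 231.4], 0.54)]
[0.47622814 0.15381579 0.18925748]
```

View pics/b_scene.png

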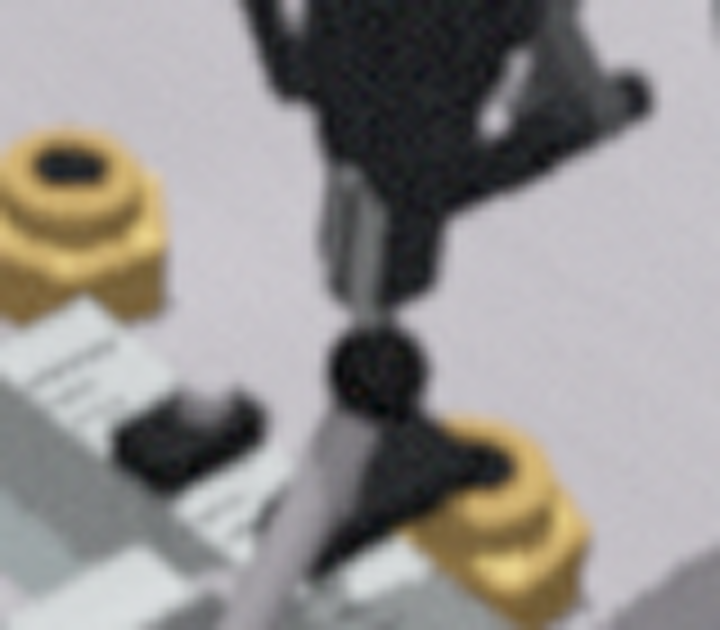

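View pics/b_side.png

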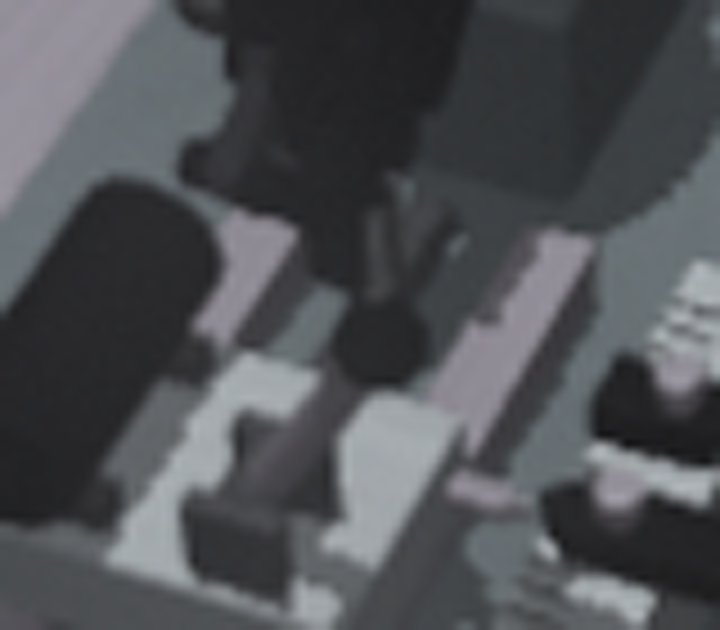

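```bash
python3 - <<'E'
from fit import *
B=rz(.063);o=np.array([.5592,-.1098,0])
fs={n:optics.grab_frame(n) for n in ("scene","side")}
for n in fs: print(n,"cam",(-np.array(fs[n]["R"]).T@fs[n]["t"]).round(2))
for a in np.arange(0,1.01,.1):
    X=o+B@np.array([-.03+.088*np.sin(a-.5),.2655,.1+.088*np.cos(a-.5)])
    print(round(a,1),X.round(3),{n:proj(fs[n],X)[0].round(1).tolist() for n in fs})
E
```

```text
scene cam [0.96 0.62 0.73]
side cam [0.04 0.87 1.06]
0.0 [0.47  0.151 0.177] {'scene': [378.5, 232.9], 'side': [293.5, 233.3]}
0.1 [0.478 0.151 0.181] {'scene': [376.0, 233.0], 'side': [290.4, 231.3]}
0.2 [0.487 0.152 0.184] {'scene': [373.3, 233.4], 'side': [287.2, 229.6]}
0.3 [0.495 0.152 0.186] {'scene': [370.5, 234.2], 'side': [284.0, 228.0]}
0.4 [0.504 0.153 0.188] {'scene': [367.5, 235.4], 'side': [280.7, 226.7]}
0.5 [0.513 0.153 0.188] {'scene': [364.4, 236.9], 'side': [277.4, 225.6]}
0.6 [0.521 0.154 0.188] {'scene': [361.3, 238.7], 'side': [274.2, 224.8]}
0.7 [0.53  0.154 0.186] {'scene': [358.1, 240.9], 'side': [271.0, 224.3]}
0.8 [0.538 0.155 0.184] {'scene': [354.9, 243.4], 'side': [268.0, 224.0]}
0.9 [0.547 0.155 0.181] {'scene': [351.8, 246.2], 'side': [265.1, 224.0]}
1.0 [0.555 0.156 0.177] {'scene': [348.7, 249.2], 'side': [262.4, 224.2]}
```

```bash
python3 - <<'E'
from h import *
f=optics.grab_frame("wrist");im=f["frame"].copy();s=state()
print(proj(f,[.4706,.151,.177]),proj(f,s["tool_pos"]))
up(f["frame"],200,150,440,400,3,"pics/wb.png")
f=optics.grab_frame("scene");up(f["frame"],355,190,405,250,12,"pics/sb.png")
E
```

```text
[[312.08308442 234.41245664]] [[316.29410236 233.79725191]]
```

View pics/wb.png

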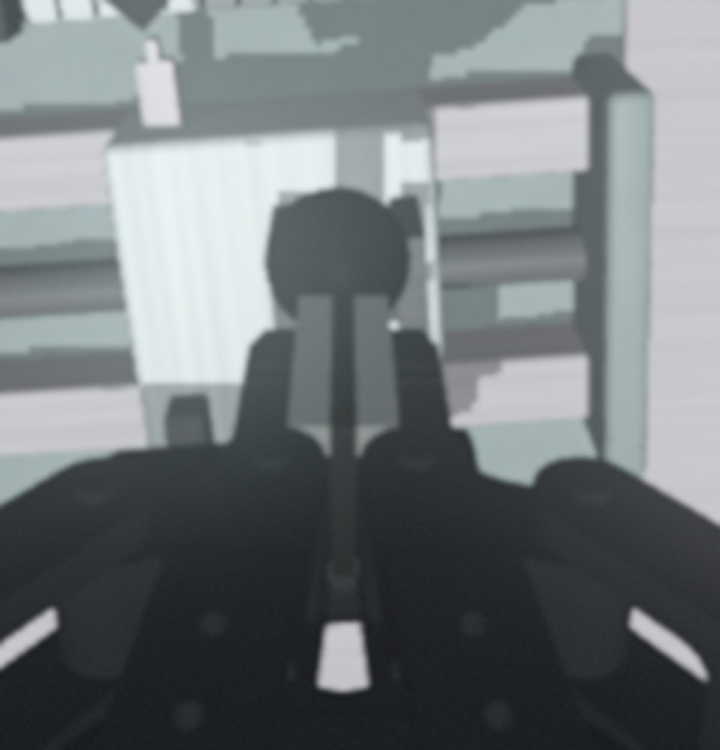

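View pics/sb.png

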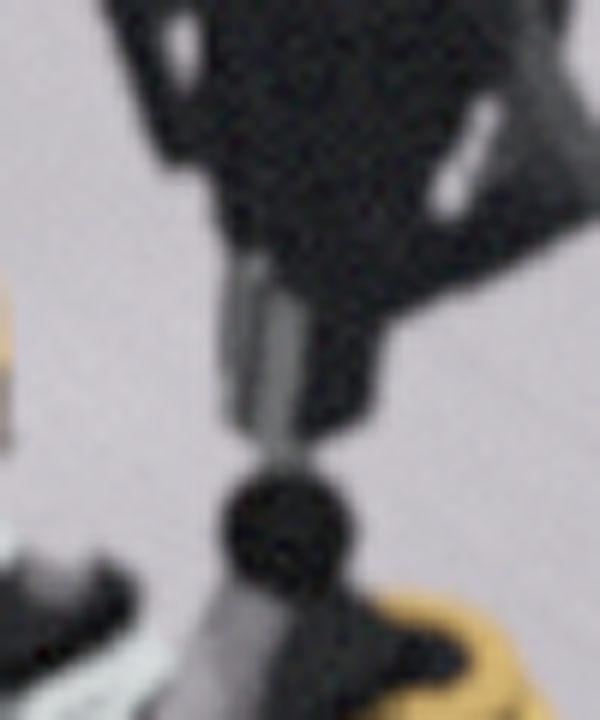

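```bash
python3 - <<'E'
from h import *
f=optics.grab_frame("wrist");s=state();R=Ro.from_quat(np.roll(s["tool_rot"],-1)).as_matrix();T=s["tool_pos"]
for h in (0,10,20,30,40): print(h,[proj(f,T+R@np.array([dx,0,-h])/1000)[0].round(1).tolist() for dx in (-11,0,11)])
print("ball top/robot side",proj(f,[.4706,.151,.190])[0],proj(f,[.4576,.151,.177])[0],proj(f,[.4836,.151,.177])[0])
E
```

```text
0 [[316.3, 251.0], [316.3, 233.7], [316.4, 215.8]]
10 [[316.4, 259.4], [316.4, 241.4], [316.5, 222.7]]
20 [[316.5, 268.7], [316.5, 249.9], [316.6, 230.4]]
30 [[316.6, 279.0], [316.7, 259.4], [316.7, 238.9]]
40 [[316.8, 290.5], [316.8, 270.0], [316.9, 248.5]]
ball top/robot side [312.05165354 245.2050943 ] [311.80825356 211.42330671] [312.32638145 256.02791222]
```

>>> jog_arm([
  {"slide": [16,-1.2,0],"rotation": [0,0,0]},
  {"slide": [16,-1.2,0],"rotation": [0,0,0]},
  {"slide": [16,-1.2,0],"rotation": [0,0,0]},
  {"slide": [0,0,8],"rotation": [0,0,0]},
  {"slide": [0,0,8],"rotation": [0,0,0]},
  {"slide": [0,0,8],"rotation": [0,0,0]},
  {"slide": [0,0,0],"rotation": [0,0,0]},
])

```text
time: 27.45
tool_pos: [0.4271, 0.15, 0.1379]
tool_rot: [-0.002, 0.005, 1.0, 0.002]
contact_force: [0.1, 0.2, -0.3]
gripper_width: 0.0
```

```bash
cat > lv.py <<'E'
from h import *
import sys
s=state();print(s["tool_pos"].round(4),s["contact_force"].round(1),s["time"])
f=optics.grab_frame("scene");a=f["frame"][180:300,310:430];g=optics.grab_frame("side");b=g["frame"][190:290,235:335]
print(proj(f,s["tool_pos"]),proj(g,s["tool_pos"]))
for n in ("scene","side"): print(n,[(np.round(x["uv"],1).tolist(),round(x["score"],2)) for x in place_of("lever_ball",n)[:2]])
cv2.imwrite(sys.argv[1],np.hstack([cv2.resize(a,(400,400),interpolation=cv2.INTER_CUBIC),cv2.resize(b,(400,400),interpolation=cv2.INTER_CUBIC)]))
E
python3 lv.py pics/lev3.png
```

```text
[0.4271 0.15   0.1379] [ 0.1  0.2 -0.3] 27.45
[[391.06417877 239.34847888]] [[310.04898781 249.58257963]]
scene [([378.2, 231.2], 0.6)]
side [([290.5, 232.8], 0.45), ([319.8, 239.2], 0.42)]
```

View pics/lev3.png

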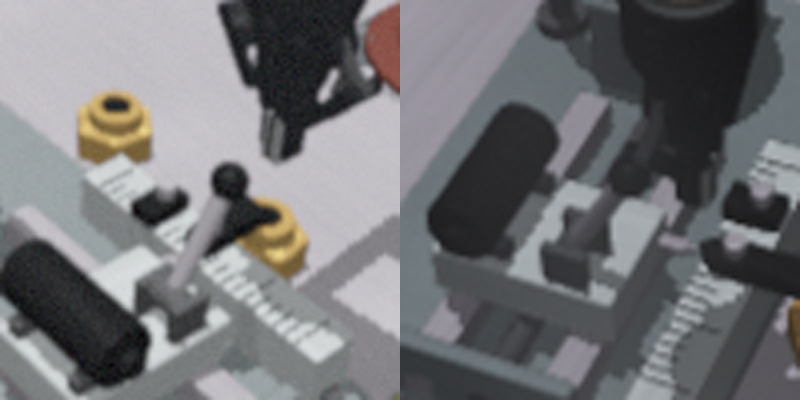

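>>> jog_arm([
  {"slide": [0,0,5],"rotation": [0,0,0]},
  {"slide": [-8,0.6,0],"rotation": [0,0,0]},
  {"slide": [-8,0.6,0],"rotation": [0,0,0]},
  {"slide": [-8,0.6,0],"rotation": [0,0,0]},
  {"slide": [-8,0.6,0],"rotation": [0,0,0]},
  {"slide": [-8,0.6,0],"rotation": [0,0,0]},
  {"slide": [-8,0.6,0],"rotation": [0,0,0]},
])

```text
time: 28.23
tool_pos: [0.4772, 0.1536, 0.1358]
tool_rot: [0.0, 0.004, 1.0, 0.002]
contact_force: [-2.1, -0.6, 1.4]
gripper_width: 0.002
```

```bash
python3 lv.py pics/lev4.png
```

```text
[0.4772 0.1536 0.1358] [-2.1 -0.6  1.4] 28.2333
[[374.99462853 249.4247562 ]] [[291.3800082  244.69578525]]
scene []
side [([280.2, 230.3], 0.74)]
```

View pics/lev4.png

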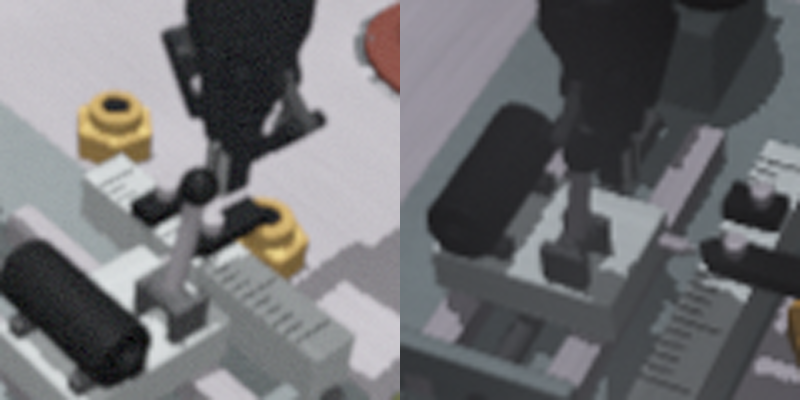

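>>> jog_arm([
  {"slide": [-8,0.6,0],"rotation": [0,0,0]},
  {"slide": [-8,0.6,0],"rotation": [0,0,0]},
  {"slide": [-8,0.6,0],"rotation": [0,0,0]},
  {"slide": [-8,0.6,0],"rotation": [0,0,0]},
  {"slide": [-8,0.6,0],"rotation": [0,0,0]},
  {"slide": [-8,0.6,0],"rotation": [0,0,0]},
])

```text
time: 28.93
tool_pos: [0.5246, 0.1566, 0.135]
tool_rot: [-0.001, 0.004, 1.0, 0.002]
contact_force: [-2.8, 0.1, -1.7]
gripper_width: 0.001
```

```bash
python3 lv.py pics/lev5.png
```

```text
[0.5246 0.1566 0.135 ] [-2.8  0.1 -1.7] 28.9333
[[358.85966266 258.94092265]] [[274.1602844  239.72275538]]
scene [([349.5, 244.1], 0.82)]
side [([260.0, 222.4], 0.77), ([307.6, 207.5], 0.23)]
```

View pics/lev5.png

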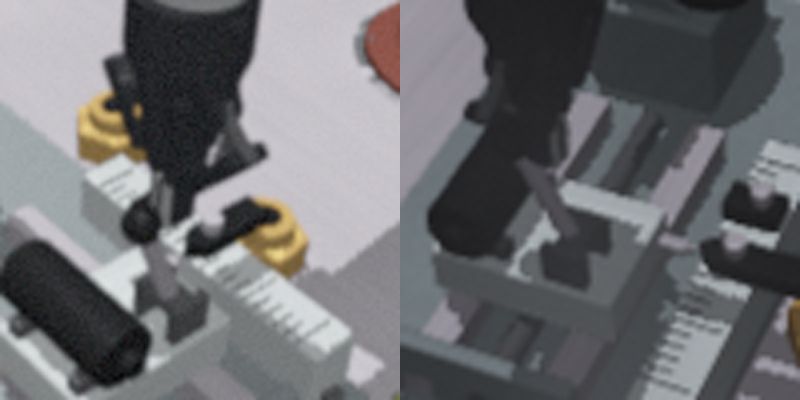

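>>> jog_arm([
  {"slide": [-2.5,0.2,0],"rotation": [0,0,0]},
  {"slide": [-2.5,0.2,0],"rotation": [0,0,0]},
  {"slide": [-2.5,0.2,0],"rotation": [0,0,0]},
  {"slide": [0,0,0],"rotation": [0,0,0]},
])

```text
time: 29.47
tool_pos: [0.5316, 0.1572, 0.1354]
tool_rot: [-0.0, 0.004, 1.0, 0.002]
contact_force: [-1.1, -0.2, -0.5]
gripper_width: 0.001
```

>>> jog_arm([
  {"slide": [-2,0.1,0],"rotation": [0,0,0]},
  {"slide": [-2,0.1,0],"rotation": [0,0,0]},
  {"slide": [0,0,0],"rotation": [0,0,0]},
  {"slide": [0,0,0],"rotation": [0,0,0]},
])

```text
time: 29.8
tool_pos: [0.5327, 0.1572, 0.1352]
tool_rot: [-0.004, 0.004, 1.0, 0.002]
contact_force: [-10.7, -1.1, 4.1]
gripper_width: -0.0
```

```bash
python3 lv.py pics/lev6.png
```

```text
[0.5327 0.1572 0.1352] [-10.7  -1.1   4.1] 29.8
[[356.07223391 260.57164904]] [[271.22421768 238.85815613]]
scene []
side [([259.7, 224.3], 0.73)]
```

View pics/lev6.png

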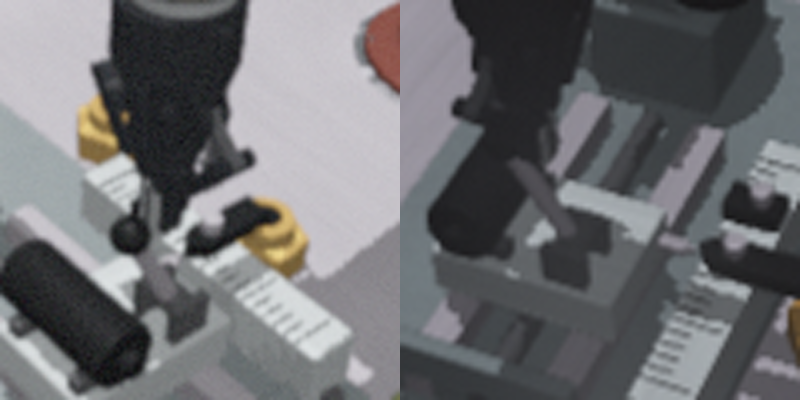

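>>> jog_arm([
  {"slide": [10,-0.7,0],"rotation": [0,0,0]},
  {"slide": [20,-1.4,0],"rotation": [0,0,0]},
  {"slide": [25,-1.6,0],"rotation": [0,0,0]},
  {"slide": [25,-1.6,0],"rotation": [0,0,0]},
  {"slide": [25,-20,-25],"rotation": [0,0,0]},
  {"slide": [10,-20,-25],"rotation": [0,0,0]},
  {"slide": [0,-15,-25],"rotation": [0,0,0]},
  {"slide": [0,0,-25],"rotation": [0,0,0]},
  {"slide": [0,0,-25],"rotation": [0,0,0]},
  {"slide": [0,0,0],"rotation": [0,0,0]},
  {"slide": [0,0,0],"rotation": [0,0,0]},
  {"slide": [0,0,0],"rotation": [0,0,0]},
])

```text
time: 31.0
tool_pos: [0.4202, 0.0975, 0.2601]
tool_rot: [0.0, 0.004, 1.0, 0.002]
contact_force: [0.0, -0.1, -0.2]
gripper_width: 0.0
```

```bash
python3 meas.py; python3 lv.py pics/lev7.png
```

```text
[0.4198 0.0975 0.2592] 31.05
1 155 302.9 325.0 [-133.03  215.65] w 23.7
1 160 303.6 325.1 [-127.54  215.61] w 23.2
1 165 303.9 325.3 [-122.    215.48] w 23.2
1 170 304.4 325.6 [-116.4   215.51] w 23.1
1 175 304.7 326.1 [-110.75  215.57] w 23.4
0 192 315.0 317.6 [-88.61 215.06] w 3.0
0 194 315.3 318.3 [-86.18 215.48] w 3.4
0 201 312.8 322.1 [-77.69 215.62] w 10.7
0 203 312.8 322.2 [-75.25 215.6 ] w 10.8
0 206 313.1 322.4 [-71.57 215.61] w 10.7
0 208 313.3 322.5 [-69.1  215.59] w 10.6
[316 183]
lever_ball []
[0.4196 0.0975 0.2588] [-0.3  0.7  0.3] 31.1
[[383.82094615 182.0170763 ]] [[321.38346052 201.17490359]]
scene [([350.7, 248.1], 0.82), ([444.7, 328.3], 0.62)]
side [([258.5, 225.6], 0.66)]
```

View pics/wv2.png

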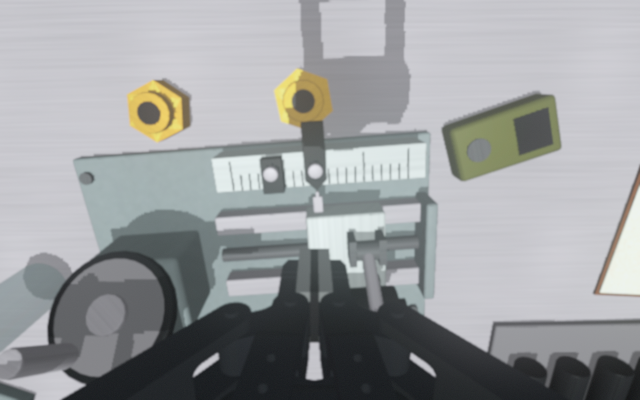

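View pics/lev7.png

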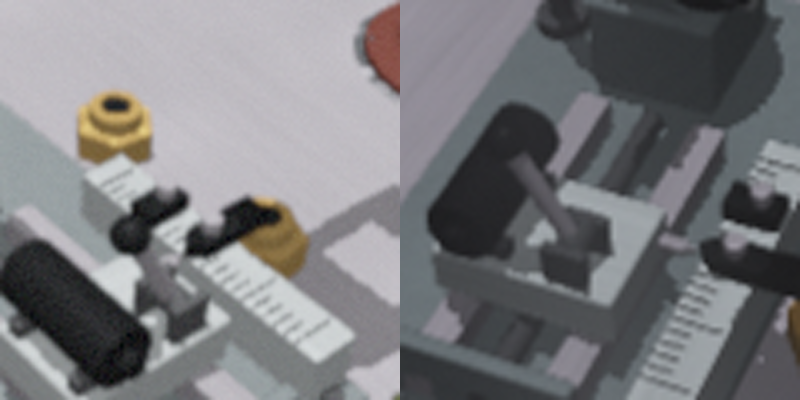

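```bash
python3 - <<'E'
from plant import state,manip
print(manip.job_done()); s=state(); print(s["time"],s["contact_force"].round(1))
E
```

```text
the job is handed in; nothing more can be done
None
the job is handed in; nothing more can be done
```

The job is handed in after about 31 s: the slide's pointer stands at the long pointed rider and the lock lever is fully over. The interface gives no verdict, so this rests on my own checks.

**What I did**
- I gripped the crank with the tool tilted along the wheel's axis and turned it about 2.27 turns clockwise.
- A wrist-camera view then showed the pointer about 1.5 mm short of the rider. I gripped the crank again, turned it about 43° more, and checked the alignment before touching the lever.
- I pushed the lever away from the robot until it met its stop, at about 11 N, then moved the arm clear.

**Last checks**
- **Pointer:** it reads y = 215.6 mm against 215.5–215.6 mm for the rider's centre line, so about 0.1 mm apart. The limit is 2 mm.
- **Lever:** the ball sits where it is expected at 1.0 rad in the scene camera, within about 2 px. The side camera agrees within about 4 px. The lever stayed over after I let go.
- **Contact:** the force reading with the arm clear was near zero. No reading during the run suggested that the lamp was touched, and the closest forces came from the grip on the crank. In the last wrist picture the nuts and detector look where they were. The bubbler is only partly in view there and I did not measure it.

**What disagreed**
- The first distance to the rider, from the trained networks, was 23–25 mm. I used 27.3 mm instead, measured from the scale marks in the first wrist picture. The total actually turned comes to about 28.7 mm.
- The shut fingertips ended about 27 mm short of the stated tool point. My first push at the lever passed over the ball without touching it, so I lowered the tool and pushed again.

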